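# Bed a spindle's flat in the V cradle and nip it with the cam

### The arm

A 6-joint arm with a two-finger parallel gripper is mounted at the origin on a cart in front of the work surface, level with it; the furniture and walls round the work are solid. World frame = base frame: x ahead of the robot, y to its left, z up, the work surface at z = 0. Lengths are in m, angles in degrees, forces in N, time in s.
With the tool pointing down it reaches from about 0.2 to 0.875 m from the base axis. Payload 3.4 kg.
Tool frame: the origin (TCP) lies at the very end of the fingers, on their centre line; the grasp point (between the pads) lies 19 mm behind it; z points along the fingers, x is the direction in which the jaws open and shut, and the axes are right-handed (so a half turn about z gives the same grasp; the last joint's range is limited). The gripper opens to 94 mm and grips with 3 to 60 N. Pads are 16 mm wide; open, the fingers measure 119 mm over their backs; the gripper's body (75 mm by 177 mm) begins 78 mm behind the grasp point.
Start: joints at [-82.907, 15.808, 86.224, -0, 77.962, -6.933], TCP at [0.139, -0.558, 0.205] pointing down, gripper open.
Joint ranges: [-165.64, 165.64], [-43.16, 119.46], [12.63, 154.43], [-67.54, 247.53], [6.08, 155.33], [-154.97, 154.97]. Speed limits (degrees/s): [147.25, 147.25, 180, 180, 180, 180].

### API

Orientations are given as a 3x3 rotation matrix whose columns are the frame's x, y, z axes.
In Python, from workcell import read_state, capture, camera_info, job_done gives the robot as it stands.
- The arm moves only by the tool jog_arm, never from a script. Its argument "deltas" is a list of rows, each a list of 7 numbers: the turn, a rotation vector about the tool's x, y, z in degrees, then the shift along the tool's x, y, z in m, then the closure, from 0 (fully open) to 1 (shut). In form: [[rx, ry, rz, dx, dy, dz, jaw], ...]. A call has 1 to 8 rows; each row shifts and turns the commanded pose from where the row before left it, along the tool's axes as they then stand; what a row does not reach is not made up. A row lasts 1/12 s, in which the tool goes at most 41.7 mm and 7.16 degrees, less where a joint would pass 70% of its speed; a pose out of reach is approached as far as the arm can. A call is refused whole if a number of a shift passes 0.0417 or a number of a turn 7.16, either way. A call with a gripper value outside its range is refused whole. The fingers move at their own pace and stop on an object; "newtons" is the grip in N (left out, the last holds). Time passes only in rows, so rows that do not move let the fingers close. It gives the time, the measured TCP pose, the force and the opening at its end, in the units of the state.
- read_state(): the state, without advancing time (a new reading comes with each control period).
- capture(name): name is "side" or "top"; returns the picture (384x512x3 uint8, red, green, blue); there is no depth.
- camera_info(name): a dict with "K" (3x3 intrinsics, pixels), "R" (3x3) and "t" (3): a world point X has camera coordinates R X + t. Camera axes: x right, y down, z forward; pixel columns grow to the right and rows downward; lengths in m; the calibration is good to about 2 mm. A picture is of the moment at which its call begins. camera_info takes no time and is no camera call.
- job_done(): hands the job in, once; it reports no verdict.
The state is a dict: "clock": time; "q": joint angles; "dq": joint speeds; "tau": joint torques, N m; "position": TCP position; "tool_rot": TCP orientation; "force": force on the tool from outside, world axes, zero at the start; "wrist_torque": the same for the moment, N m; "opening": finger opening in m.
Only numpy, scipy, OpenCV 4.12 (cv2) and the standard library are available. Lean on these libraries where they do the work, as an engineer would, in place of code of your own. Each camera call takes 0.05 s, during which the arm holds its last target.

### The job

The polishing lap's spindle lies loose in the V cradle and must be held so that it cannot turn while its nut is tightened. Roll it by its wheel, without lifting it out of the Vs, until the flat along the spindle drops onto one face of the Vs (either face) and beds there; then press the cam lever down just far enough that the pad takes up the gap and holds the spindle with the pad's spring pushed in about half way, never solid. Leave the compound bar, the wooden dop, the drilled block and the brass block where they lie.

Things in the scene. Friction and masses are not known exactly. Their poses are not given: they have to be found in the camera images.
- cradle: V cradle fixed on a board (124 x 200 x 12 mm) on the bench; base plate 96 x 160 x 12, two steel V blocks (58 wide, top z = 72) at y = -67..-43 and 43..67, 86 mm apart. Over the +y block a gantry to z = 108, its pillars at x = +-36. Origin: middle of the base plate's underside, 12 mm above the bench; x across the Vs, away from the robot; y along them, towards the cam lever; z up
- v_seat (a point): fixed point midway between the V blocks, 78 mm above the bench, axes as the cradle's: here lies the spindle's axis while it rests on its round side. When the flat beds on a V face, the axis sinks 1.8 mm and shifts 1.8 mm in x towards that face. The V faces slope 45 degrees and are oiled (friction about 0.12)
- v_far (a point): fixed marker on the cradle for the V faces on the side away from the robot; its x axis points square into those faces (down and away), y along the Vs. The flat is bedded there when the spindle's x axis points the same way
- v_near (a point): fixed marker on the cradle for the V faces on the robot's side; its x axis points square into those faces (down and towards the robot), y is that of the cradle. The flat is bedded there when the spindle's x axis points the same way
- spindle_mid (a point): loose steel spindle, 20 mm round, 161 long, 0.5 kg, with a wooden wheel (96 mm diameter, 14 thick) at its middle. One flat, 7.5 mm from the axis, runs its whole length; the ends look D-shaped. Point: middle of the wheel, on the axis; z along the spindle (cradle's y), x square out of the flat. At the start the flat looks up, up to 70 degrees to either side
- wheel_rim (a point): point on the wheel's rim (48 mm from the axis) on the side the flat looks to; turns with the wheel. The wheel can be pinched by its flat sides near the rim from above and carried round the axis; it may pivot in the fingers. Flanges and nut reach 17 mm from the axis. Let go within about 15 degrees of bedding, the flat falls in by itself
- cam_lever (a joint): angle of the cam lever, rad: near 0 open, sloping up and outwards 34 degrees above level; grows as it is pressed down; stop at 1.65. It stays where it is left; 3 to 6 N down on the grip moves it. It lowers the pad by 6.4 mm per rad. The pad meets the bedded spindle at about 0.5 to 0.8, as its screw was left
- cam_pivot (a point): centre of the cam lever's pin (level, along the cradle's x), fixed, 131 mm above the bench over the +y V block; axes as the cradle's. The lever points to +y
- lever_grip (a point): middle of the cam lever's round black grip (17 mm thick, 48 long), 72 mm from the pin; moves with the lever
- pad (a joint): how far the round brass pad below the gantry is pushed back against its spring, m: 0 while it hangs free, solid at 0.006; the spring gives 5 N per mm. About 0.003 is right
- pad_face (a point): middle of the brass pad's underside (17 mm across), above the spindle and at the start 1 to 3.5 mm clear of its round side
- compound_bar: bystander: green bar of polishing compound, 42 x 69 x 34 mm, on the bench
- wood_dop: bystander: small waisted wooden dop, 30 mm across, 28 high, standing on the bench
- drilled_block: bystander: wooden block with three holes, 60 x 24 x 20 mm, on the bench behind the cradle
- brass_block: bystander: brass block 80 x 37 x 16 mm, on the bench

How it is judged:
By the outcome, as a careful person would: the job done as asked, in the order asked, and still so for the second after the job is handed in, with the robot touching nothing.
It also fails if it takes over 61 s, if anything falls off the work surface, if the arm or the gripper's body presses on something with over 40 N, if the wrist force passes 120 N, or if a joint passes its speed limit or range.

## Working session

There is one attempt and no reset: what is moved stays moved. The work goes in short steps, Python scripts to look and compute and a tool call to move; the robot and the scene stay as the last step left them, time stands still between calls to the robot, and variables do not carry over. Pictures are saved under pics/ and viewed, and the job is handed in when it is done.

Besides the shell and the picture viewer there is one more tool, called after "Emit:" as name(argument=value, ...), one argument or row to a line, values as JSON. jog_arm: Moves the arm, as the interface text tells. Its arguments: {"type":"object","properties":{"deltas":{"type":"array"},"newtons":{"type":"number"}},"required":["deltas"]}

```bash
mkdir -p pics; ls
python3 - <<'E'
from workcell import *
import cv2
s=read_state();print(s)
for n in("side","top"):
    im=capture(n);cv2.imwrite(f"pics/{n}0.png",im[:,:,::-1]);c=camera_info(n);print(n,c)
E
```

```text
pics
{'clock': 0.0, 'q': array([-8.29055622e+01,  1.58461381e+01,  8.62939140e+01, -2.81294267e-03,
        7.79616074e+01, -6.93096238e+00]), 'dq': array([ 0.09763323, -0.02432956,  0.00891992, -0.05328565,  0.08146379,
        0.00469977]), 'tau': array([ 2.25913423e-04, -4.04583442e+01, -2.37223881e+01,  7.01517938e-02,
        3.44622054e-02, -1.56934207e-04]), 'position': array([ 0.13927649, -0.55729597,  0.2046286 ]), 'tool_rot': array([[ 2.42361760e-01, -9.70185913e-01, -2.66781972e-04],
       [-9.70184341e-01, -2.42361849e-01,  1.75477761e-03],
       [-1.76711829e-03, -1.66463297e-04, -9.99998425e-01]]), 'force': array([ 0.03734904, -0.25124251,  0.34217638]), 'wrist_torque': array([ 0.0184619 ,  0.01828482, -0.00447538]), 'opening': 0.0940863909971818}
side {'K': array([[409.86105144,   0.        , 253.66137738],
       [  0.        , 409.86105144, 194.06884433],
       [  0.        ,   0.        ,   1.        ]]), 'R': array([[ 0.00320434,  0.99973471, -0.02280881],
       [ 0.37878053, -0.02232277, -0.92521727],
       [-0.92548098, -0.00567482, -0.37875157]]), 't': array([-0.01972659, -0.105886  ,  1.6181124 ])}
top {'K': array([[364.73405539,   0.        , 259.99176685],
       [  0.        , 364.73405539, 185.30178935],
       [  0.        ,   0.        ,   1.        ]]), 'R': array([[-0.05084655, -0.9987056 , -0.00132696],
       [-0.97626358,  0.04998398, -0.21073922],
       [ 0.21053277, -0.0094199 , -0.97754142]]), 't': array([0.04911259, 0.6256876 , 0.98841833])}
```

View pics/side0.png

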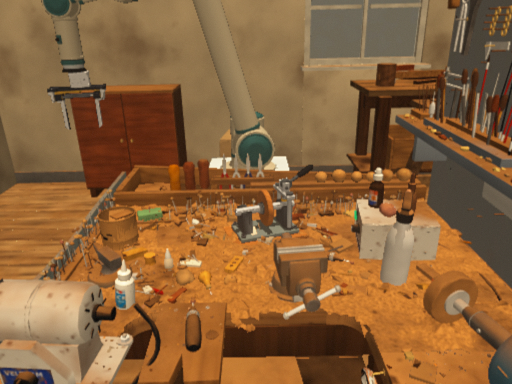

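View pics/top0.png

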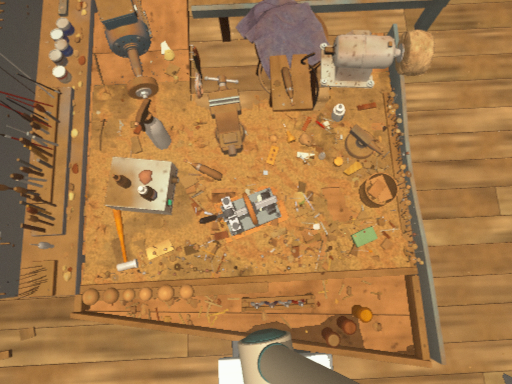

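Run:
```python
import cv2
a=cv2.imread("pics/side0.png")[160:250,220:320];cv2.imwrite("pics/s0c.png",cv2.resize(a,None,fx=7,fy=6.6,interpolation=cv2.INTER_CUBIC) if 0 else cv2.resize(a,(660,594),interpolation=cv2.INTER_CUBIC))
a=cv2.imread("pics/top0.png")[180:250,190:290];cv2.imwrite("pics/t0c.png",cv2.resize(a,(800,560),interpolation=cv2.INTER_CUBIC))
```

```text
(no output)
```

View pics/s0c.png

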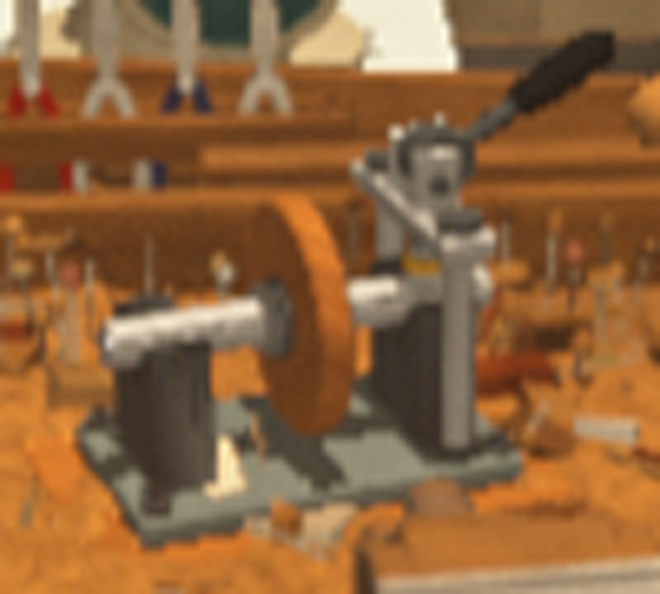

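View pics/t0c.png

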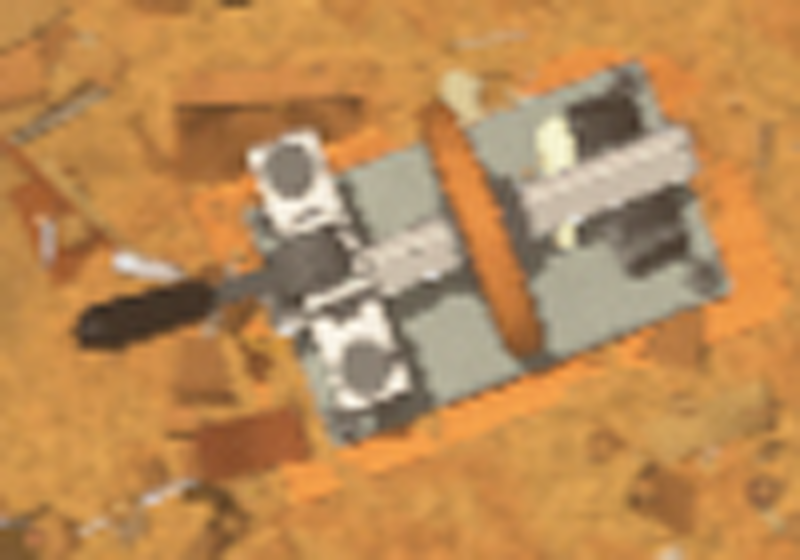

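```bash
cat > h.py <<'E'
import numpy as np,cv2
from scipy.optimize import least_squares
from workcell import camera_info
C={n:camera_info(n) for n in("side","top")}
def proj(n,X):
    c=C[n];p=(np.atleast_2d(X)@c["R"].T+c["t"])@c["K"].T
    return p[:,:2]/p[:,2:]
def cr(p,X):
    X=np.atleast_2d(np.array(X,float));a=p[2];R=np.array([[np.cos(a),-np.sin(a),0],[np.sin(a),np.cos(a),0],[0,0,1]])
    return X@R.T+[p[0],p[1],0]
E
cat > fit.py <<'E'
from h import *
for n in C:print(n,-C[n]["R"].T@C[n]["t"])
T=lambda u,v:(190-.5+(u+.5)/8,180-.5+(v+.5)/8)
S=lambda u,v:(220-.5+(u+.5)/6.6,160-.5+(v+.5)/6.6)
# world-z, cradle xy (m)
obs=[("top",[.048,-.08,.024],T(637,65)),("top",[-.048,-.08,.024],T(730,292)),("top",[-.048,.08,.024],T(338,440)),
("side",[-.048,-.08,.024],S(80,432)),("side",[.048,-.08,.024],S(147,525)),("side",[.048,.08,.024],S(520,460)),
("top",[.036,.055,.122],T(292,168)),("top",[-.036,.055,.122],T(362,362)),
("side",[.036,.055,.122],S(462,222)),
("top",[0,.055+.072*np.cos(np.radians(34)),.131+.072*np.sin(np.radians(34))],T(147,313)),
("side",[0,.055+.072*np.cos(np.radians(34)),.131+.072*np.sin(np.radians(34))],S(562,75)),
]
f=lambda p:np.concatenate([proj(n,cr(p,x))[0]-u for n,x,u in obs])
r=least_squares(f,[.55,0,.3],loss="soft_l1",x_scale=[.1,.1,.1])
print(r.x,np.degrees(r.x[2]));print(f(r.x).reshape(-1,2).round(2))
np.save("pose.npy",r.x)
E
python3 fit.py
```

```text
side [1.53770301 0.02654019 0.51444512]
top [0.40523877 0.02708547 1.09814195]
[0.56199509 0.04809857 0.32361396] 18.5417138524416
[[ 0.56 -1.69]
 [ 0.97 -0.55]
 [-0.67  0.86]
 [-0.81 -2.05]
 [-0.49 -0.22]
 [ 1.58 -0.99]
 [ 0.03 -0.28]
 [ 0.63  0.17]
 [ 0.1   0.03]
 [-0.67 -0.3 ]
 [ 0.78 -3.32]]
```

```bash
cat > ov.py <<'E'
from h import *
import sys
def wire(p,phi=0,lev=0.):
    L=[]
    def box(x0,x1,y0,y1,z0,z1,c):
        import itertools
        P=list(itertools.product((x0,x1),(y0,y1),(z0,z1)))
        for i in range(8):
            for j in range(i):
                if sum(P[i][k]!=P[j][k] for k in range(3))==1:L.append((P[i],P[j],c))
    box(-.062,.062,-.1,.1,0,.012,(0,255,255))
    box(-.048,.048,-.08,.08,.012,.024,(0,255,0))
    box(-.029,.029,-.067,-.043,.024,.084,(255,0,0));box(-.029,.029,.043,.067,.024,.084,(255,0,0))
    L.append(((-.036,.055,.024),(-.036,.055,.12),(255,0,255)));L.append(((.036,.055,.024),(.036,.055,.12),(255,0,255)));L.append(((-.036,.055,.12),(.036,.055,.12),(255,0,255)))
    for y in(-.0805,.0805,-.007,.007):
        r=.01 if abs(y)>.05 else .048
        t=np.linspace(0,2*np.pi,25)
        q=[(r*np.cos(a),y,.078+r*np.sin(a)) for a in t]
        L.extend((q[i],q[i+1],(255,255,0)) for i in range(24))
    a=np.radians(34)-lev
    L.append(((0,.055,.131),(0,.055+.072*np.cos(a),.131+.072*np.sin(a)),(0,0,255)))
    return L
def draw(n,im,p,box,f,out,lev=0.):
    x0,y0,x1,y1=box
    big=cv2.resize(im[y0:y1,x0:x1],None,fx=f,fy=f,interpolation=cv2.INTER_CUBIC)
    for a,b,c in wire(p,lev=lev):
        q=proj(n,cr(p,[a,b]));q=((q+.5-[x0,y0])*f-.5)
        cv2.line(big,*[tuple(int(round(v*8)) for v in w) for w in q],c,1,cv2.LINE_AA,3)
    cv2.imwrite(out,big)
if __name__=="__main__":
    p=np.load("pose.npy")
    draw("side",cv2.imread("pics/side0.png"),p,(220,160,320,250),6.6,"pics/so.png")
    draw("top",cv2.imread("pics/top0.png"),p,(190,180,290,250),8,"pics/to.png")
E
python3 ov.py
```

```text
(no output)
```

View pics/so.png

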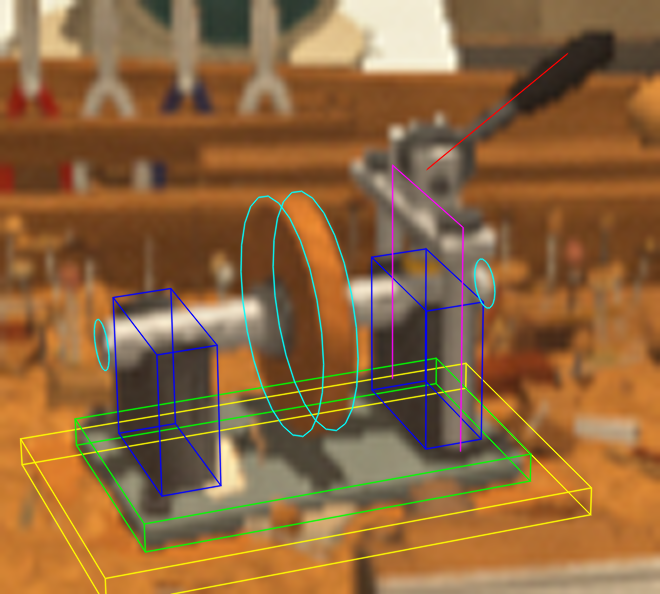

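View pics/to.png

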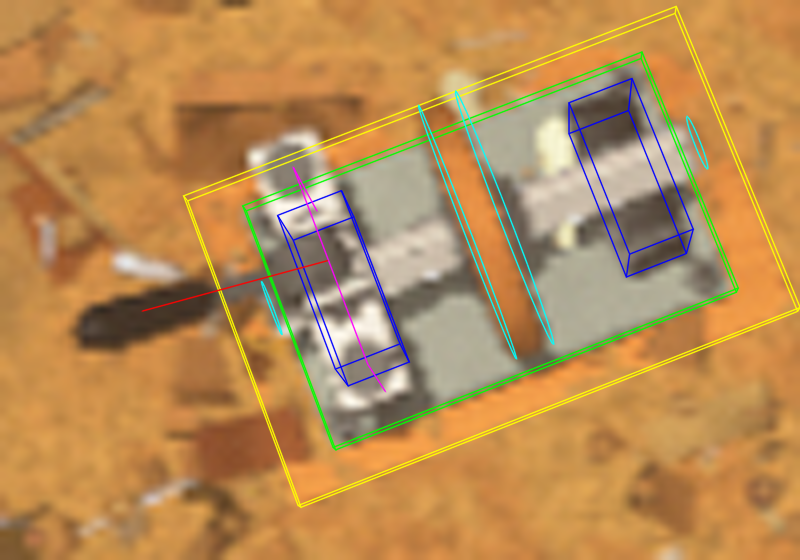

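Run:
```python
import cv2
def g(n,x0,y0,w,h,f,o):
    a=cv2.imread(f"pics/{n}0.png")[y0:y0+h,x0:x0+w];a=cv2.resize(a,None,fx=f,fy=f,interpolation=cv2.INTER_LANCZOS4)
    for x in range(0,w,5):
        cv2.line(a,(x*f,0),(x*f,8 if x%10 else 16),(255,255,255),1)
        if x%10==0:cv2.putText(a,str(x0+x),(x*f+2,26),0,.4,(255,255,255),1)
    for y in range(0,h,5):
        cv2.line(a,(0,y*f),(8 if y%10 else 16,y*f),(255,255,255),1)
        if y%10==0:cv2.putText(a,str(y0+y),(18,y*f+4),0,.4,(255,255,255),1)
    cv2.imwrite(o,a)
g("side",230,185,72,60,10,"pics/s1.png");g("top",215,186,70,56,11,"pics/t1.png")
```

```text
(no output)
```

View pics/s1.png

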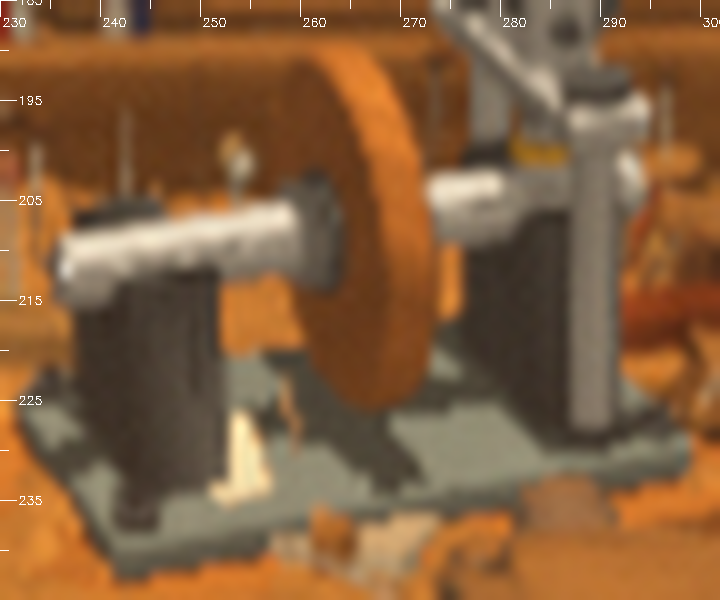

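View pics/t1.png

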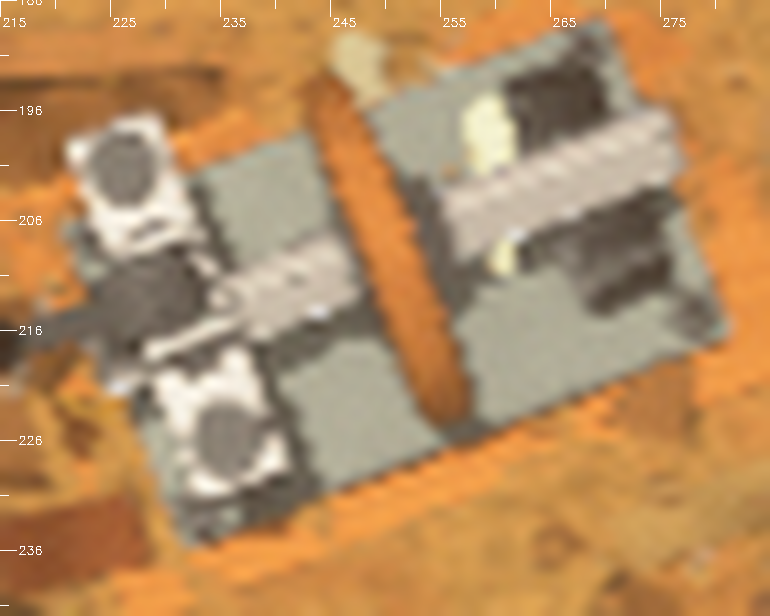

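```bash
cat > prof.py <<'E'
from h import *
import sys
tag=sys.argv[1] if len(sys.argv)>1 else "0"
p=np.load("pose.npy")
for n in("side","top"):
    im=cv2.imread(f"pics/{n}{tag}.png").astype(np.float32)
    for (a,b) in((-.078,-.045),(-.040,-.02),(.02,.038)):
        A,B=proj(n,cr(p,[[0,a,.078],[0,b,.078]]))
        d=(B-A)/np.linalg.norm(B-A);nn=np.array([-d[1],d[0]]);
        if nn[1]>0:nn=-nn   # up in image
        c=C[n];dep=(c["R"]@cr(p,[0,(a+b)/2,.078])[0]+c["t"])[2];mm=dep/c["K"][0,0]*1000
        offs=np.arange(-18,18.1,1.5)
        ys=np.linspace(0,1,60)
        P=A+(B-A)*ys[:,None]
        out=[]
        for o in offs:
            q=(P+nn*o/mm).astype(np.float32)
            v=cv2.remap(im,q[:,0][None],q[:,1][None],cv2.INTER_LINEAR)[0]
            out.append(v.mean(0)[::-1])
        print(n,a,b,"mm/px %.2f"%mm)
        print("\n".join("%5.1f  %s"%(o,v.round(0).astype(int)) for o,v in zip(offs,out)))
E
python3 prof.py
```

```text
side -0.078 -0.045 mm/px 2.56
-18.0  [70 57 45]
-16.5  [69 56 44]
-15.0  [69 55 44]
-13.5  [69 56 44]
-12.0  [71 58 46]
-10.5  [76 63 51]
 -9.0  [82 70 57]
 -7.5  [90 78 65]
 -6.0  [99 87 72]
 -4.5  [116 103  87]
 -3.0  [136 122 104]
 -1.5  [157 142 123]
  0.0  [179 163 142]
  1.5  [201 185 162]
  3.0  [220 204 180]
  4.5  [228 214 188]
  6.0  [222 207 181]
  7.5  [197 179 152]
  9.0  [160 138 113]
 10.5  [124  99  75]
 12.0  [108  81  56]
 13.5  [108  78  51]
 15.0  [119  82  50]
 16.5  [128  85  48]
 18.0  [131  83  43]
side -0.04 -0.02 mm/px 2.59
-18.0  [193 119  50]
-16.5  [191 117  50]
-15.0  [187 115  49]
-13.5  [182 112  50]
-12.0  [170 108  54]
-10.5  [151 103  63]
 -9.0  [133 101  74]
 -7.5  [121 103  84]
 -6.0  [124 111  94]
 -4.5  [135 122 104]
 -3.0  [145 131 112]
 -1.5  [156 142 122]
  0.0  [172 157 136]
  1.5  [197 181 158]
  3.0  [221 205 180]
  4.5  [232 218 192]
  6.0  [231 213 186]
  7.5  [215 187 156]
  9.0  [193 154 116]
 10.5  [167 117  74]
 12.0  [143  93  51]
 13.5  [125  81  44]
 15.0  [112  75  43]
 16.5  [111  78  48]
 18.0  [116  84  54]
side 0.02 0.038 mm/
[... 1489 characters left out ...]
4]
  9.0  [198 189 162]
 10.5  [204 195 164]
 12.0  [209 199 165]
 13.5  [211 202 168]
 15.0  [211 204 171]
 16.5  [213 207 175]
 18.0  [213 208 176]
top 0.02 0.038 mm/px 2.82
-18.0  [117 110  95]
-16.5  [109 101  86]
-15.0  [106  99  84]
-13.5  [108 100  85]
-12.0  [124 116 102]
-10.5  [161 152 138]
 -9.0  [190 179 164]
 -7.5  [200 188 170]
 -6.0  [203 189 171]
 -4.5  [203 189 171]
 -3.0  [204 190 171]
 -1.5  [202 188 169]
  0.0  [202 188 170]
  1.5  [212 199 180]
  3.0  [219 206 186]
  4.5  [216 201 182]
  6.0  [205 191 173]
  7.5  [188 176 158]
  9.0  [175 166 147]
 10.5  [172 166 146]
 12.0  [174 170 149]
 13.5  [176 172 150]
 15.0  [177 173 151]
 16.5  [178 173 152]
 18.0  [177 173 151]
```

```bash
cat > fit2.py <<'E'
from h import *
# px coordinates read off
obs=[("top",[.048,-.08,.024],(270,187.5)),("top",[-.048,-.08,.024],(280.5,217)),("top",[-.048,.08,.024],(232,235.3)),
("side",[-.048,-.08,.024],(231.7,225.5)),("side",[.048,-.08,.024],(242,239)),("side",[.048,.08,.024],(298.5,228.8)),
("top",[.036,.055,.122],(225.8,200.5)),("top",[-.036,.055,.122],(235,224.8)),
("side",[.036,.055,.122],(289.5,193.2)),
("top",[0,-.0805,.078],(276.0,199.6)),
("side",[.036,.055,.024],(288,228)),
]
def f(q,full=False):
    s=1-q[7];out=[]
    for n,x,u in obs:
        x=np.array(x);
        if x[2]==.024 and abs(x[1])>.07:x[1]*=s
        b=q[3:5] if n=="side" else q[5:7]
        out.append(proj(n,cr(q,x))[0]+b-u)
    o=np.array(out)
    return o if full else np.concatenate([o.ravel(),q[3:7]/.7,[q[7]/.03]])
r=least_squares(f,[.56,.05,.32,0,0,0,0,0],loss="soft_l1",x_scale=[.1,.1,.1,1,1,1,1,.1])
print(r.x.round(4),np.degrees(r.x[2]));print(f(r.x,True).round(2));np.save("pose2.npy",r.x)
for n in C:print(n,proj(n,cr(r.x,[[0,0,.126],[0,0,.03],[.048,0,.078],[-.048,0,.078]])).round(1))
E
python3 fit2.py
```

```text
[ 0.5606  0.0479  0.3059 -0.1644  0.3631 -0.1406  0.1763  0.0303] 17.524572261698196
[[-0.63 -0.28]
 [ 0.37 -0.02]
 [-0.58  0.13]
 [ 0.02 -2.79]
 [-0.43 -0.36]
 [ 0.22  0.04]
 [ 0.33  0.04]
 [ 0.04  0.61]
 [-0.19  0.38]
 [ 0.78 -1.15]
 [ 0.92  0.24]]
side [[264.2 189.7]
 [264.7 223.3]
 [270.7 214.1]
 [258.7 200. ]]
top [[249.8 205.4]
 [250.7 210.5]
 [244.5 192.5]
 [256.2 224. ]]
```

Emit:
jog_arm(
  deltas=[
    [0,0,0,-0.012,-0.0165,0,0.57],
    [0,0,0,-0.0245,-0.0335,-0.0006,0.57],
    [0,0,0,-0.0245,-0.0335,-0.0006,0.57],
    [0,0,0,-0.0245,-0.0335,-0.0006,0.57],
    [0,0,0,-0.0245,-0.0335,-0.0006,0.57],
    [0,0,0,-0.0245,-0.0335,-0.0006,0.57],
    [0,0,0,-0.0245,-0.0335,-0.0006,0.57],
    [0,0,0,-0.0245,-0.0335,-0.0006,0.57],
  ],
  newtons=3,
)

```text
clock: 0.77
position: [0.339, -0.3171, 0.2095]
tool_rot: [[0.242, -0.97, -0.0], [-0.97, -0.242, 0.0], [-0.0, 0.0, -1.0]]
force: [0.6, -0.2, -0.2]
opening: 0.044
```

Emit:
jog_arm(
  deltas=[
    [0,0,0,-0.0245,-0.0335,-0.0006,0.57],
    [0,0,0,-0.0245,-0.0335,-0.0006,0.57],
    [0,0,0,-0.0245,-0.0335,-0.0006,0.57],
    [0,0,0,-0.0245,-0.0335,-0.0006,0.57],
    [0,0,0,-0.0245,-0.0335,-0.0006,0.57],
    [0,0,0,-0.0245,-0.0335,-0.0006,0.57],
    [0,0,0,-0.0245,-0.0335,-0.0006,0.57],
    [0,0,-3.8,-0.0245,-0.0335,-0.0006,0.57],
  ],
)

```text
clock: 1.43
position: [0.5516, -0.0619, 0.2141]
tool_rot: [[0.307, -0.952, -0.001], [-0.952, -0.307, -0.0], [-0.0, 0.001, -1.0]]
force: [0.2, -0.9, -0.1]
opening: 0.0405
```

```bash
cat >> h.py <<'E'
from scipy.spatial.transform import Rotation as Ro
A=np.array([.5605,.048,.078]);YAW=np.radians(17.8)
ex=np.array([np.cos(YAW),np.sin(YAW),0]);ey=np.array([-np.sin(YAW),np.cos(YAW),0]);ez=np.array([0,0,1.])
def toolR(th): # th deg: lean; positive = tool on robot's side of axis
    R0=np.column_stack([-ey,-ex,-ez]);return R0@Ro.from_rotvec([np.radians(th),0,0]).as_matrix()
def rows(R0,p0,R1,p1,N):
    rv=Ro.from_matrix(R0.T@R1).as_rotvec()/N
    E=Ro.from_rotvec(rv).as_matrix();S=sum(np.linalg.matrix_power(E,k) for k in range(N))
    d=np.linalg.solve(S,R0.T@(np.array(p1)-p0));print(N,"rows",np.degrees(rv).round(2),d.round(5));return d
E
python3 - <<'E'
from h import *
from workcell import read_state
s=read_state();R=toolR(-40)
rows(s["tool_rot"],s["position"],R,A-R[:,2]*.18,8)
rows(R,A-R[:,2]*.18,R,A-R[:,2]*.024,6)
print(A-R[:,2]*.18,s["q"].round(1))
E
```

```text
8 rows [-4.99 -0.    0.01] [-0.01272 -0.01914 -0.00627]
6 rows [0. 0. 0.] [ 0.    -0.     0.026]
[0.67066306 0.08336949 0.215888  ] [-13.6  13.8  87.8  -0.   78.4  58.5]
```

Emit:
jog_arm(
  deltas=[
    [-5,0,0,-0.0127,-0.0191,-0.0063,0.57],
    [-5,0,0,-0.0127,-0.0191,-0.0063,0.57],
    [-5,0,0,-0.0127,-0.0191,-0.0063,0.57],
    [-5,0,0,-0.0127,-0.0191,-0.0063,0.57],
    [-5,0,0,-0.0127,-0.0191,-0.0063,0.57],
    [-5,0,0,-0.0127,-0.0191,-0.0063,0.57],
    [-5,0,0,-0.0127,-0.0191,-0.0063,0.57],
    [-5,0,0,-0.0127,-0.0191,-0.0063,0.57],
  ],
)

```text
clock: 2.1
position: [0.6705, 0.0823, 0.2167]
tool_rot: [[0.306, -0.728, -0.614], [-0.952, -0.234, -0.198], [0.001, 0.645, -0.764]]
force: [1.7, -0.5, 1.2]
opening: 0.0405
```

Run:
```python
from h import *
from workcell import read_state
s=read_state();R=toolR(-40)
print(s["q"].round(1),s["position"])
rows(s["tool_rot"],s["position"],R,A-R[:,2]*.024,6)
```

```text
[  5.6  52.   31.2 -11.3 135.8  72.5] [0.67049318 0.08234156 0.21672048]
6 rows [ 0.02 -0.01  0.  ] [-0.00017 -0.00019  0.02605]
```

Emit:
jog_arm(
  deltas=[
    [0,0,0,-0.0002,-0.0002,0.03,0.57],
    [0,0,0,-0.0002,-0.0002,0.03,0.57],
    [0,0,0,-0.0002,-0.0002,0.03,0.57],
    [0,0,0,-0.0002,-0.0002,0.026,0.57],
    [0,0,0,-0.0002,-0.0002,0.02,0.57],
    [0,0,0,-0.0002,-0.0002,0.01,0.57],
    [0,0,0,0,0,0.01,0.57],
  ],
)

```text
clock: 2.68
position: [0.5737, 0.0517, 0.0947]
tool_rot: [[0.306, -0.727, -0.614], [-0.952, -0.234, -0.197], [-0.001, 0.645, -0.764]]
force: [0.6, 0.1, 1.1]
opening: 0.0402
```

```bash
cat > snap.py <<'E'
from h import *
from workcell import *
import sys
t=sys.argv[1]
for n,(x0,y0,w,h) in{"side":(220,150,100,85),"top":(190,175,100,75)}.items():
    if len(sys.argv)>2 and n not in sys.argv[2]:continue
    im=capture(n)[:,:,::-1];cv2.imwrite(f"pics/{n}{t}.png",im)
    cv2.imwrite(f"pics/{n}{t}c.png",cv2.resize(im[y0:y0+h,x0:x0+w],None,fx=7,fy=7,interpolation=cv2.INTER_CUBIC))
s=read_state();print(s["clock"],s["position"],s["force"].round(2),s["opening"])
R=toolR(0);v=s["tool_rot"][:,2];print("lean",np.degrees(np.arctan2(v@ex,-v@ez)),"axis dist",(A-s["position"])@v,"rel",[float(((s["position"]-A)@e).round(4)) for e in(ex,ey,ez)])
E
python3 snap.py 1
```

```text
2.7833 [0.57338975 0.05155057 0.09489438] [-0.76 -0.02 -0.2 ] 0.040539524916996396
lean -40.22726020328829 axis dist 0.021525955911356538 rel [0.0134, -0.0006, 0.0169]
```

View pics/side1c.png

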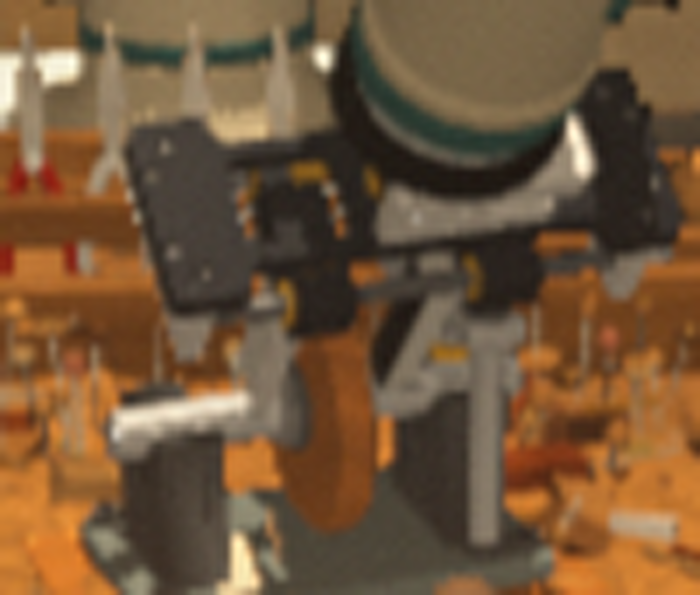

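View pics/top1c.png

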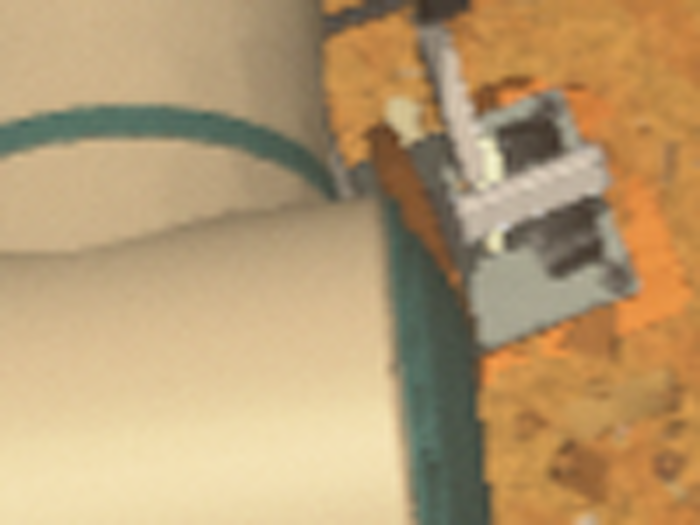

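Emit:
jog_arm(
  deltas=[
    [0,0,0,0,0,-0.003,0.7],
    [0,0,0,0,0,0,0.8],
    [0,0,0,0,0,0,0.9],
    [0,0,0,0,0,0,1],
    [0,0,0,0,0,0,1],
    [0,0,0,0,0,0,1],
  ],
  newtons=4,
)

```text
clock: 3.28
position: [0.5774, 0.0529, 0.0989]
tool_rot: [[0.306, -0.73, -0.611], [-0.952, -0.235, -0.196], [-0.0, 0.641, -0.767]]
force: [1.3, 2.3, 2.2]
opening: 0.0137
```

```bash
python3 snap.py 2 side
```

```text
3.3333 [0.57736601 0.05291818 0.09887696] [0.98 1.83 2.45] 0.014023038232173591
lean -39.89731423261627 axis dist 0.027281206253708806 rel [0.0176, -0.0005, 0.0209]
```

View pics/side2c.png

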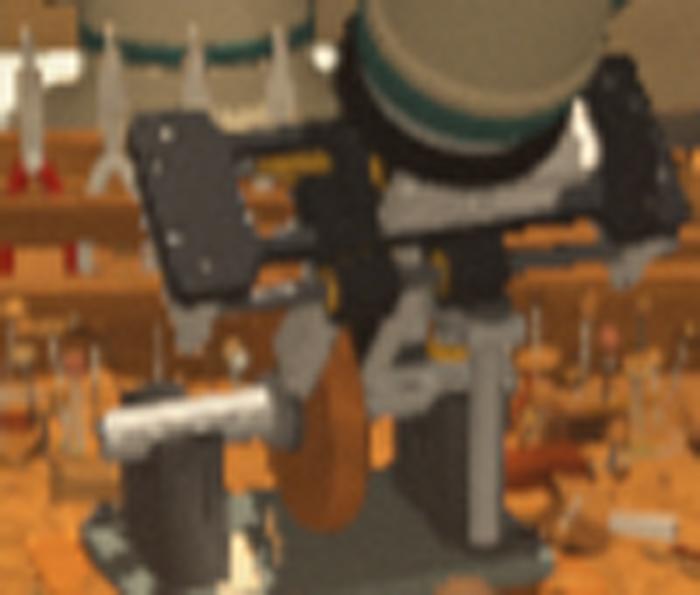

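Emit:
jog_arm(
  deltas=[
    [3,0,0,0,0.0014,0,1],
    [5,0,0,0,0.0023,0.0001,1],
    [5,0,0,0,0.0023,0.0001,1],
    [5,0,0,0,0.0023,0.0001,1],
    [5,0,0,0,0.0023,0.0001,1],
    [5,0,0,0,0.0023,0.0001,1],
    [5,0,0,0,0.0023,0.0001,1],
    [5,0,0,0,0.0023,0.0001,1],
  ],
)

```text
clock: 4.0
position: [0.561, 0.0471, 0.1046]
tool_rot: [[0.306, -0.951, -0.03], [-0.952, -0.306, -0.011], [0.001, 0.031, -1.0]]
force: [-0.2, 0.7, -4.7]
opening: 0.0138
```

```bash
python3 snap.py 3 side
```

```text
4.05 [0.55507793 0.04633833 0.10466818] [-4.54 -0.54 -3.98] 0.0141501578998915
lean -2.01444820855585 axis dist 0.026452367558959244 rel [-0.0057, 0.0001, 0.0267]
```

View pics/side3c.png

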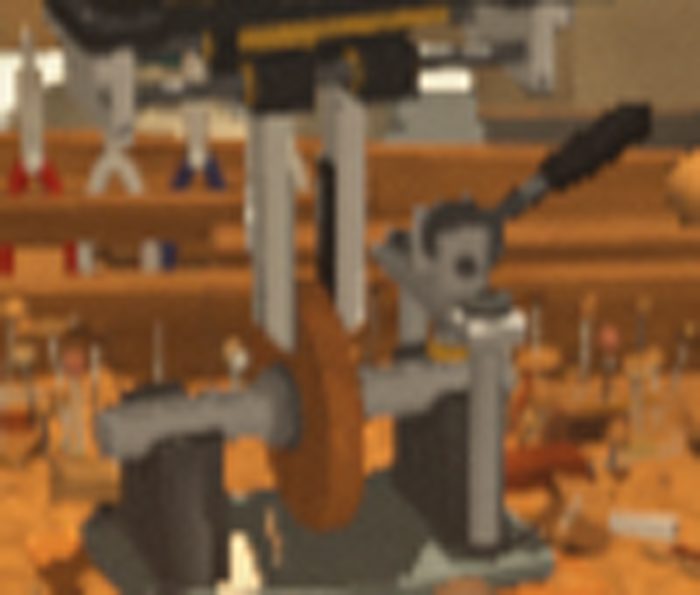

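Emit:
jog_arm(
  deltas=[
    [0,0,0,0,0,0,1],
    [0,0,0,0,0,0,1],
  ],
)

```text
clock: 4.22
position: [0.561, 0.0472, 0.105]
tool_rot: [[0.306, -0.951, -0.036], [-0.952, -0.306, -0.011], [0.0, 0.037, -0.999]]
force: [-1.4, 0.0, -0.4]
opening: 0.0141
```

```bash
cat > st.py <<'E'
from h import *
from workcell import *
s=read_state();print(s["clock"],s["position"].round(4),s["force"].round(2),s["wrist_torque"].round(2),s["opening"].round(4),s["q"].round(1))
v=s["tool_rot"][:,2];print("lean",np.degrees(np.arctan2(v@ex,-v@ez)),"axis dist",(A-s["position"])@v,"rel",[float(((s["position"]-A)@e).round(4)) for e in(ex,ey,ez)])
E
python3 st.py
```

```text
Traceback (most recent call last):
  File "st.py", line 3, in <module>
    s=read_state();print(s["clock"],s["position"].round(4),s["force"].round(2),s["wrist_torque"].round(2),s["opening"].round(4),s["q"].round(1))
                                                                                                          ^^^^^^^^^^^^^^^^^^
AttributeError: 'float' object has no attribute 'round'
```

Emit:
jog_arm(
  deltas=[
    [2,0,0,0,0.0009,0,1],
    [4,0,0,0,0.0018,0.0001,1],
    [4,0,0,0,0.0018,0,1],
    [4,0,0,0,0.0018,0.0001,1],
    [4,0,0,0,0.0018,0.0001,1],
    [4,0,0,0,0.0018,0,1],
    [4,0,0,0,0.0018,0.0001,1],
    [2,0,0,0,0.0009,0,1],
  ],
)

```text
clock: 4.88
position: [0.5513, 0.0435, 0.1025]
tool_rot: [[0.307, -0.854, 0.42], [-0.952, -0.276, 0.135], [0.001, -0.441, -0.898]]
force: [-0.8, 2.0, 1.4]
opening: 0.0143
```

Emit:
jog_arm(
  deltas=[
    [2,0,0,0,0.0009,0,1],
    [4,0,0,0,0.0018,0.0001,1],
    [4,0,0,0,0.0018,0,1],
    [4,0,0,0,0.0018,0.0001,1],
    [4,0,0,0,0.0018,0.0001,1],
    [4,0,0,0,0.0018,0,1],
    [3,0,0,0,0.0013,0,1],
    [0,0,0,0,0,0,1],
  ],
)

```text
clock: 5.55
position: [0.545, 0.0502, 0.0964]
tool_rot: [[0.321, -0.705, 0.633], [-0.947, -0.223, 0.232], [-0.022, -0.674, -0.739]]
force: [-0.2, -1.6, 2.1]
opening: 0.0142
```

```bash
sed -i 's/s\["opening"\].round(4)/s["opening"]/' st.py; python3 st.py; python3 snap.py 4
```

```text
5.55 [0.545  0.0502 0.0964] [-0.19 -1.56  2.14] [-0.38 -0.1  -0.27] 0.014216176507390875 [-21.1   8.4 135.3  86.2  26.4 -26.8]
lean 42.34706142226558 axis dist 0.022916809567702538 rel [-0.0141, 0.0068, 0.0184]
5.65 [0.54507177 0.05056194 0.09671457] [ 1.84 -0.53 -1.61] 0.014144654485879081
lean 42.25863405467698 axis dist 0.02298951153045101 rel [-0.0139, 0.0072, 0.0187]
```

View pics/side4c.png

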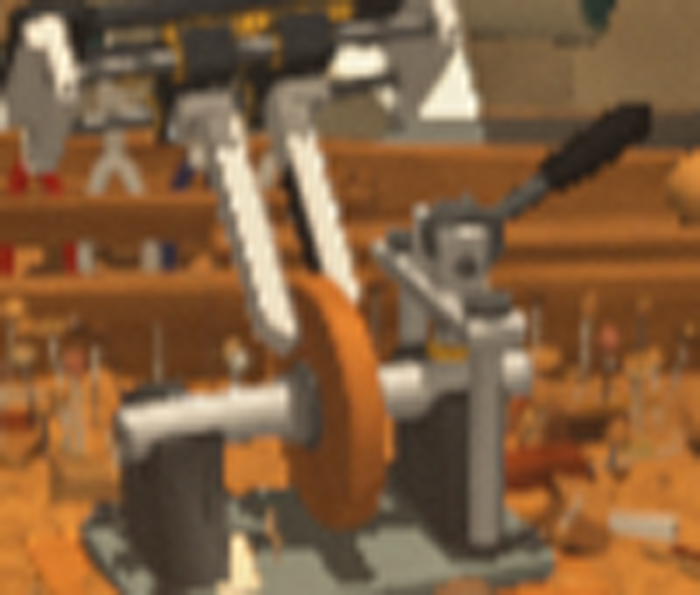

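View pics/top4c.png

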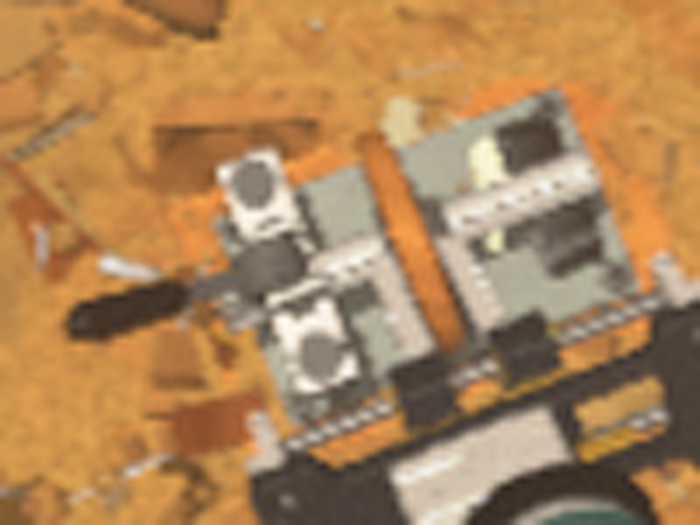

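Run:
```python
from h import *
from workcell import *
s=read_state();R=s["tool_rot"];d=R.T@(-.011*ex-.0075*ey-.0095*ez);print(d.round(4))
R1=toolR(42.5);print(np.degrees(Ro.from_matrix(R.T@R1).as_rotvec()))
```

```text
[ 0.0075  0.0145 -0.0006]
[ 0.24206648  1.63241407 -0.05375473]
```

Emit:
jog_arm(
  deltas=[
    [0,0.8,0,0.001,0.001,0,1],
    [0,0.8,0,0.0015,0.0025,0,1],
    [0,0,0,0.0015,0.003,0,1],
    [0,0,0,0.0015,0.003,0,1],
    [0,0,0,0.001,0.003,0,1],
    [0,0,0,0.001,0.002,0,1],
    [0,0,0,0,0,0,1],
  ],
)

```text
clock: 6.23
position: [0.5353, 0.041, 0.0867]
tool_rot: [[0.306, -0.705, 0.64], [-0.952, -0.225, 0.207], [-0.002, -0.673, -0.74]]
force: [3.4, 2.1, -2.1]
opening: 0.014
```

```bash
python3 st.py; python3 snap.py 5
```

```text
6.2333 [0.5353 0.041  0.0867] [ 3.42  2.14 -2.06] [0.13 0.02 0.17] 0.014008091793244904 [-21.9   8.8 137.5  92.5  25.5 -34.2]
lean 42.27800384992198 axis dist 0.024003611142342802 rel [-0.0261, 0.001, 0.0087]
6.3333 [0.53521202 0.0408578  0.08673411] [ 3.09  1.55 -1.25] 0.014185312906253146
lean 42.26444626058664 axis dist 0.024124588017402405 rel [-0.0263, 0.0009, 0.0087]
```

View pics/side5c.png

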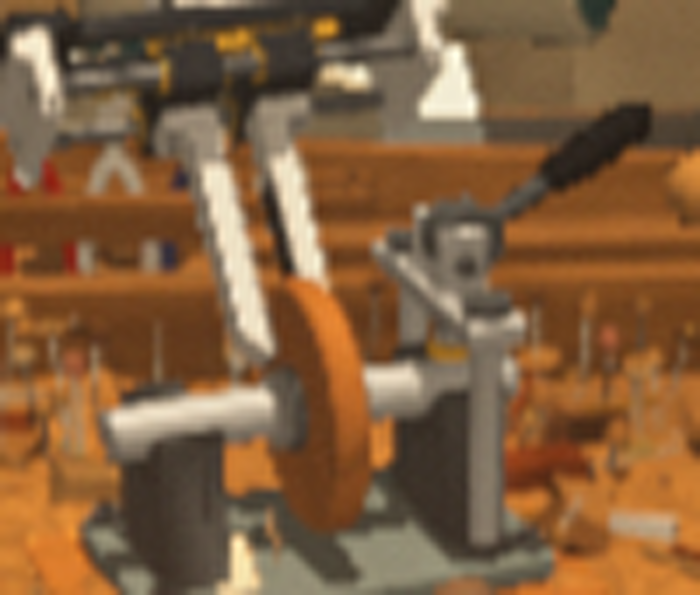

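View pics/top5c.png

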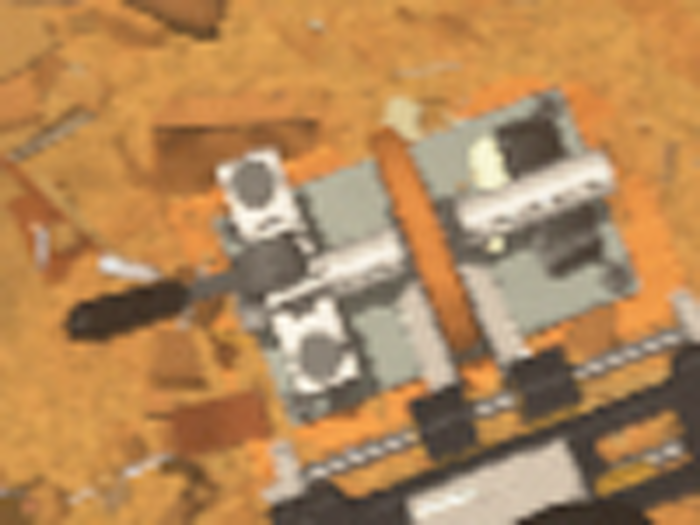

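```bash
cat > prof2.py <<'E'
from h import *
import sys
p=[.5605,.048,np.radians(17.8)]
res={}
for t in sys.argv[1:]:
  for n in("side","top"):
    im=cv2.imread(f"pics/{n}{t}.png").astype(np.float32)
    for (a,b) in((-.072,-.045),(-.040,-.02),(.022,.036)):
        A_,B=proj(n,cr(p,[[0,a,.078],[0,b,.078]]))
        d=(B-A_)/np.linalg.norm(B-A_);nn=np.array([-d[1],d[0]])
        if nn[1]>0:nn=-nn
        c=C[n];dep=(c["R"]@cr(p,[0,(a+b)/2,.078])[0]+c["t"])[2];mm=dep/c["K"][0,0]*1000
        offs=np.arange(-18,18.1,1.5);P=A_+(B-A_)*np.linspace(0,1,60)[:,None]
        res[n,a,t]=[cv2.remap(im,(P+nn*o/mm)[:,0].astype(np.float32)[None],(P+nn*o/mm)[:,1].astype(np.float32)[None],cv2.INTER_LINEAR)[0].mean(0).mean() for o in offs]
for n in("side","top"):
    ks=[k for k in res if k[0]==n];print(n,[(k[1],k[2]) for k in ks])
    for i,o in enumerate(offs):print("%6.1f "%o," ".join("%5.0f"%res[k][i] for k in ks))
E
python3 prof2.py 0 4 5
```

```text
side [(-0.072, '0'), (-0.04, '0'), (0.022, '0'), (-0.072, '4'), (-0.04, '4'), (0.022, '4'), (-0.072, '5'), (-0.04, '5'), (0.022, '5')]
 -18.0     56   120    81    56   120    75    57   117    84
 -16.5     56   117    81    56   118    75    56   115    84
 -15.0     55   115    82    55   116    77    56   113    85
 -13.5     56   112    84    55   113    80    56   110    86
 -12.0     59   107    92    59   107    89    60   105    92
 -10.5     63   103    99    63   102    97    64   101    99
  -9.0     70   101   106    70    99   104    70   100   106
  -7.5     77   105   112    77   104   109    78   104   113
  -6.0     91   115   118    91   115   115    93   115   123
  -4.5    111   125   124   117   131   123   119   132   135
  -3.0    130   134   132   142   150   133   143   149   148
  -1.5    152   147   140   163   166   144   164   164   162
   0.0    173   166   156   181   182   155   181   179   175
   1.5    197   191   179   197   198   166   198   196   189
   3.0    212   210   199   208   209   175   210   209   203
   4.5    213   214   206   209   2
[... 1568 characters left out ...]
   227   226   223
   3.0    194   197   200   220   222   222   215   213   211
   4.5    202   204   203   215   215   211   203   201   197
   6.0    201   200   198   204   203   198   187   188   179
   7.5    194   192   188   189   189   181   162   179   164
   9.0    174   182   172   166   182   167   132   184   162
  10.5    145   182   164   135   188   164   110   193   167
  12.0    119   187   166   110   193   168    98   195   169
  13.5    103   190   167    99   194   170    94   195   171
  15.0     97   193   169    96   196   171    95   197   171
  16.5     94   195   169    96   197   171    95   198   172
  18.0     94   197   169    96   200   171    95   201   172
```

Emit:
jog_arm(
  deltas=[
    [0,0,0,0,0,0,0.8],
    [0,0,0,0,0,0,0.7],
    [0,0,0,0,0,0,0.6],
    [0,0,0,0,0,0,0.6],
  ],
)

```text
clock: 6.67
position: [0.5346, 0.041, 0.0866]
tool_rot: [[0.306, -0.705, 0.64], [-0.952, -0.226, 0.206], [-0.001, -0.672, -0.74]]
force: [-0.8, -0.1, 0.1]
opening: 0.0348
```

```bash
python3 st.py; python3 snap.py 6; python3 prof2.py 0 5 6
```

```text
6.6667 [0.5346 0.041  0.0866] [-0.81 -0.1   0.12] [-0.09  0.24  0.01] 0.03477626634995989 [-21.8   8.7 137.5  92.5  25.4 -34.2]
lean 42.236714971453324 axis dist 0.024393597783108244 rel [-0.0268, 0.0012, 0.0086]
6.7667 [0.53471821 0.04106741 0.08666607] [0.78 0.73 0.22] 0.037290136860246834
lean 42.245547910745984 axis dist 0.02434266244420933 rel [-0.0267, 0.0013, 0.0087]
side [(-0.072, '0'), (-0.04, '0'), (0.022, '0'), (-0.072, '5'), (-0.04, '5'), (0.022, '5'), (-0.072, '6'), (-0.04, '6'), (0.022, '6')]
 -18.0     56   120    81    57   117    84    57   117    84
 -16.5     56   117    81    56   115    84    56   115    84
 -15.0     55   115    82    56   113    85    56   112    85
 -13.5     56   112    84    56   110    86    57   108    84
 -12.0     59   107    92    60   105    92    60   103    90
 -10.5     63   103    99    64   101    99    64   100    98
  -9.0     70   101   106    70   100   106    70   100   106
  -7.5     77   105   112    78   104   113    79   107   116
  -6.0     91   115   118    93   115   123    97   122   127
  -4.5    111   125   124   11
[... 1945 characters left out ...]
   230   229   225
   3.0    194   197   200   215   213   211   219   217   213
   4.5    202   204   203   203   201   197   207   205   200
   6.0    201   200   198   187   188   179   193   191   184
   7.5    194   192   188   162   179   164   171   178   168
   9.0    174   182   172   132   184   162   140   179   163
  10.5    145   182   164   110   193   167   114   190   166
  12.0    119   187   166    98   195   169    99   194   169
  13.5    103   190   167    94   195   171    94   195   171
  15.0     97   193   169    95   197   171    95   197   172
  16.5     94   195   169    95   198   172    95   198   172
  18.0     94   197   169    95   201   172    95   200   171
```

View pics/side6c.png

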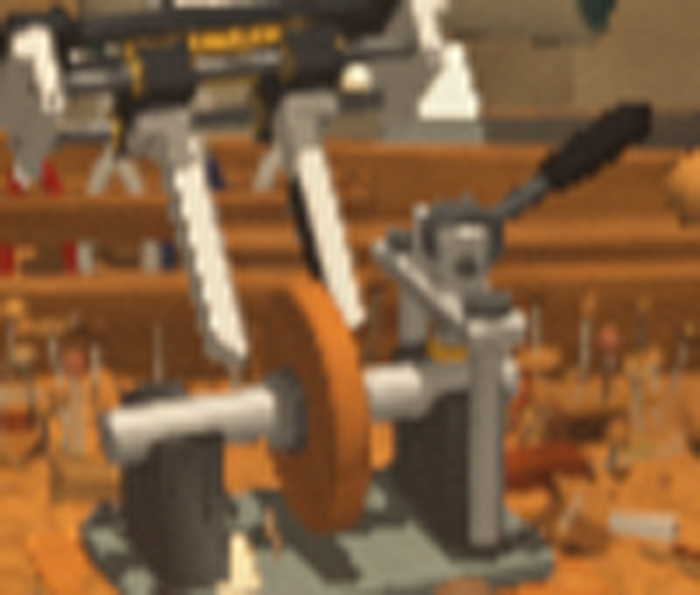

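View pics/top6c.png

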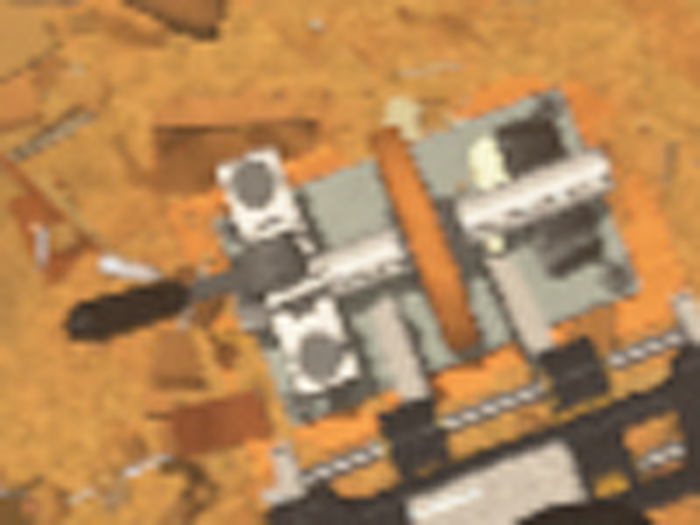

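Emit:
jog_arm(
  deltas=[
    [0,0,0,0,0,-0.01,0.57],
    [0,0,0,0,0,-0.02,0.57],
    [0,0,0,0,0,-0.03,0.57],
    [0,0,0,0,0,-0.03,0.57],
    [0,0,0,0,0,-0.02,0.57],
  ],
)

```text
clock: 7.18
position: [0.463, 0.0184, 0.1691]
tool_rot: [[0.306, -0.705, 0.64], [-0.952, -0.227, 0.206], [0.0, -0.672, -0.741]]
force: [-0.3, -0.5, 1.0]
opening: 0.0403
```

```bash
python3 st.py; python3 snap.py 7; python3 prof2.py 0 6 7
```

```text
7.1833 [0.463  0.0184 0.1691] [-0.33 -0.5   1.05] [-0.07  0.26 -0.03] 0.040289068595905114 [-34.4  -8.1 135.2  57.2  39.2  -3.9]
lean 42.20881940337777 axis dist 0.13590390753856377 rel [-0.1019, 0.0016, 0.0911]
7.2833 [0.46449248 0.01723469 0.17049645] [ 0.22 -1.25  0.19] 0.040226800070513026
lean 42.45499377532844 axis dist 0.13629598071900745 rel [-0.1008, 0.0001, 0.0925]
side [(-0.072, '0'), (-0.04, '0'), (0.022, '0'), (-0.072, '6'), (-0.04, '6'), (0.022, '6'), (-0.072, '7'), (-0.04, '7'), (0.022, '7')]
 -18.0     56   120    81    57   117    84    56   117    84
 -16.5     56   117    81    56   115    84    55   114    84
 -15.0     55   115    82    56   112    85    56   112    85
 -13.5     56   112    84    57   108    84    56   108    84
 -12.0     59   107    92    60   103    90    59   103    90
 -10.5     63   103    99    64   100    98    64   100    98
  -9.0     70   101   106    70   100   106    70   100   106
  -7.5     77   105   112    79   107   116    79   107   115
  -6.0     91   115   118    97   122   127    96   121   127
  -4.5    111   125   124   1
[... 1946 characters left out ...]
   230   228   225
   3.0    194   197   200   219   217   213   219   217   213
   4.5    202   204   203   207   205   200   206   204   200
   6.0    201   200   198   193   191   184   192   191   183
   7.5    194   192   188   171   178   168   171   178   168
   9.0    174   182   172   140   179   163   140   179   163
  10.5    145   182   164   114   190   166   114   190   167
  12.0    119   187   166    99   194   169    99   194   170
  13.5    103   190   167    94   195   171    95   195   171
  15.0     97   193   169    95   197   172    96   197   172
  16.5     94   195   169    95   198   172    95   197   172
  18.0     94   197   169    95   200   171    95   200   172
```

View pics/side7c.png

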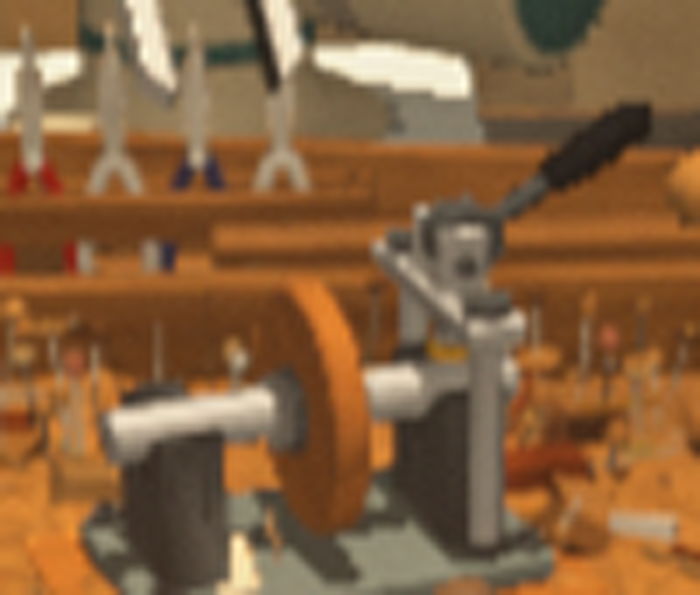

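View pics/top7c.png

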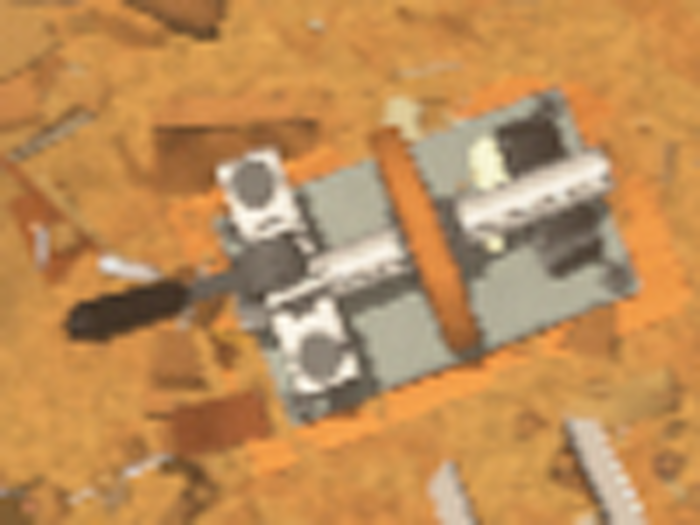

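Run:
```python
from h import *
p=[.5605,.048,np.radians(17.8)]
for t in "07":
  im=cv2.imread(f"pics/side{t}.png").astype(np.float32)
  for yy in(.049,.052,.055):
    print(t,yy)
    o=[]
    for z in np.arange(.076,.1105,.0015):
        q=proj("side",cr(p,[.0085,yy,z]))[0]
        v=cv2.remap(im,np.float32([[q[0]]]),np.float32([[q[1]]]),cv2.INTER_LINEAR)[0,0]
        o.append("%.1f:%s"%(z*1000,v[::-1].astype(int).tolist()))
    print(q.round(1)," ".join(o))
im=cv2.imread("pics/side7.png")
print(im[195:212,280:290,::-1].reshape(17,-1,3)[:, :, 0]);print(im[195:212,280:290,0])
```

```text
0 0.049
[283.2 194.4] 76.0:[73, 63, 52] 77.5:[92, 81, 68] 79.0:[110, 97, 82] 80.5:[116, 102, 87] 82.0:[121, 106, 91] 83.5:[122, 109, 92] 85.0:[124, 111, 94] 86.5:[126, 113, 95] 88.0:[132, 114, 90] 89.5:[144, 114, 74] 91.0:[151, 111, 57] 92.5:[153, 106, 38] 94.0:[146, 101, 36] 95.5:[133, 97, 47] 97.0:[123, 97, 61] 98.5:[116, 98, 77] 100.0:[107, 93, 77] 101.5:[98, 87, 73] 103.0:[94, 83, 71] 104.5:[91, 80, 69] 106.0:[99, 88, 75] 107.5:[110, 98, 83] 109.0:[132, 119, 101]
0 0.052
[284.3 194.2] 76.0:[70, 61, 49] 77.5:[93, 81, 69] 79.0:[109, 96, 82] 80.5:[115, 103, 87] 82.0:[118, 107, 90] 83.5:[120, 107, 91] 85.0:[123, 110, 94] 86.5:[129, 115, 97] 88.0:[138, 115, 86] 89.5:[148, 114, 69] 91.0:[151, 109, 52] 92.5:[151, 104, 34] 94.0:[139, 100, 43] 95.5:[126, 95, 56] 97.0:[119, 98, 71] 98.5:[113, 100, 84] 100.0:[107, 96, 82] 101.5:[104, 94, 81] 103.0:[106, 95, 82] 104.5:[113, 102, 87] 106.0:[130, 117, 100] 107.5:[149, 135, 116] 109.0:[170, 155, 134]
0 0.055
[285.4 194.1] 76.0:[79, 68, 56] 77.5:[100, 89, 74] 79.0:[112, 100, 84] 80.5:[118, 107, 91] 82.0:[121, 110, 93] 83.5:[123, 112, 95] 85.0:[1
[... 2552 characters left out ...]
94  97  83]
 [ 93  52  56  67  76  92  99 142 145 126]
 [ 89  51  69  72  81  80  89 136 140 127]
 [ 69  43  69  76  86  76  77 100 107 105]
 [ 40  27  45  51  54  56  62  88  96  95]
 [ 39  34  32  30  31  32  47  76  90  92]
 [ 62  62  60  64  65  65  73  79  90  97]
 [ 89  90  92  95  98  98  96  83  88  98]
 [111 100 100 102 105 104 102  86  93  98]
 [121 102 106 105 107 107 100  84  91  99]
 [115 107  99  90  84  84  74  81  90  99]
 [109  96  75  54  43  42  46  75  91  97]
 [101  79  50  42  45  43  45  77  90  98]
 [ 86  54  37  40  47  46  49  79  92 100]
 [ 56  41  39  43  45  44  49  78  92  99]
 [ 36  41  38  43  46  48  50  78  93 102]
 [ 36  40  38  40  46  45  47  80  95 101]]
```

Run:
```python
from h import *
from workcell import *
s=read_state()
C0=np.array([A[0],A[1],0])
R1=toolR(0)
p1=C0-.06*ex+.08*ey+.27*ez
rows(s["tool_rot"],s["position"],R1,p1,8)
R2=np.column_stack([ex,-ey,-ez]);p2=C0+.1147*ey+.225*ez
rows(R1,p1,R2,p2,14)
```

```text
8 rows [-5.31 -0.03  0.  ] [-0.00996 -0.00993 -0.00954]
14 rows [-0.   -0.   -6.43] [ 0.00112 -0.00538  0.00321]
```

Emit:
jog_arm(
  deltas=[
    [-5.3,0,0,-0.01,-0.01,-0.0095,0.7],
    [-5.3,0,0,-0.01,-0.01,-0.0095,0.8],
    [-5.3,0,0,-0.01,-0.01,-0.0095,1],
    [-5.3,0,0,-0.01,-0.01,-0.0095,1],
    [-5.3,0,0,-0.01,-0.01,-0.0095,1],
    [-5.3,0,0,-0.01,-0.01,-0.0095,1],
    [-5.3,0,0,-0.01,-0.01,-0.0095,1],
    [-5.3,0,0,-0.01,-0.01,-0.0095,1],
  ],
  newtons=10,
)

```text
clock: 7.95
position: [0.4693, 0.095, 0.2465]
tool_rot: [[0.33, -0.934, 0.138], [-0.944, -0.323, 0.074], [-0.024, -0.155, -0.988]]
force: [0.6, 0.4, -0.4]
opening: 0.0007
```

Emit:
jog_arm(
  deltas=[
    [0,0,-6.4,0.001,-0.0054,0.0032,1],
    [0,0,-6.4,0.001,-0.0054,0.0032,1],
    [0,0,-6.4,0.001,-0.0054,0.0032,1],
    [0,0,-6.4,0.001,-0.0054,0.0032,1],
    [0,0,-6.4,0.001,-0.0054,0.0032,1],
    [0,0,-6.4,0.001,-0.0054,0.0032,1],
    [0,0,-6.4,0.001,-0.0054,0.0032,1],
  ],
)

```text
clock: 8.53
position: [0.5052, 0.1136, 0.2281]
tool_rot: [[0.895, -0.425, 0.139], [-0.437, -0.896, 0.077], [0.092, -0.129, -0.987]]
force: [0.4, -0.1, -0.0]
opening: 0.0004
```

Emit:
jog_arm(
  deltas=[
    [0,0,-6.4,0.001,-0.0054,0.0032,1],
    [0,0,-6.4,0.001,-0.0054,0.0032,1],
    [0,0,-6.4,0.001,-0.0054,0.0032,1],
    [0,0,-6.4,0.001,-0.0054,0.0032,1],
    [0,0,-6.4,0.001,-0.0054,0.0032,1],
    [0,0,-6.4,0.001,-0.0054,0.0032,1],
    [0,0,-6.4,0.001,-0.0054,0.0032,1],
    [0,0,0,0,0,0,1],
  ],
)

```text
clock: 9.2
position: [0.5184, 0.1512, 0.2098]
tool_rot: [[0.935, 0.326, 0.138], [0.318, -0.945, 0.076], [0.155, -0.028, -0.988]]
force: [0.2, -0.5, -0.1]
opening: 0.0005
```

```bash
python3 st.py; python3 snap.py 8
python3 - <<'E'
from h import *
from workcell import *
s=read_state();C0=np.array([A[0],A[1],0])
R2=np.column_stack([ex,-ey,-ez]);p2=C0+.1147*ey+.2*ez
rows(s["tool_rot"],s["position"],R2,p2,2)
E
```

```text
9.2 [0.5184 0.1512 0.2098] [ 0.23 -0.48 -0.1 ] [-0.06 -0.06 -0.04] 0.0004930959930654379 [  6.3   7.6  97.1   3.8  66.9 -13.8]
lean 8.896949563237358 axis dist 0.12810119095261716 rel [-0.0085, 0.1112, 0.1318]
9.3 [0.51876839 0.15000393 0.21083824] [ 0.28 -0.62  0.91] 0.0005628066151915836
lean 8.96268270932886 axis dist 0.12931532979594182 rel [-0.0086, 0.1099, 0.1328]
2 rows [-0.8  -4.49  0.39] [ 0.00364 -0.00225  0.00594]
```

View pics/side8c.png

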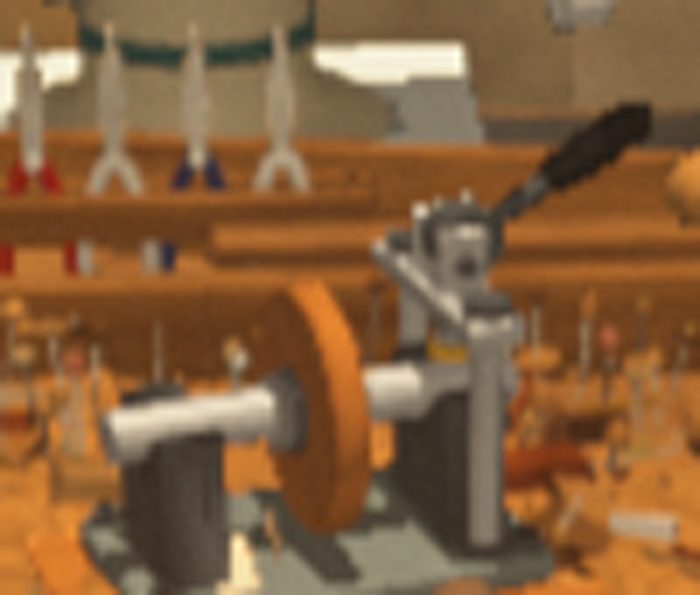

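Run:
```python
from h import *
p=[.5605,.048,np.radians(17.8)]
for lev in(0,.05,.1,.15,.2):
    a=np.radians(34)-lev
    print(lev,[(n,proj(n,cr(p,[[0,.055+r*np.cos(a),.131+r*np.sin(a)] for r in(0,.048,.072,.096)])).round(1).tolist()) for n in("side","top")])
im=cv2.imread("pics/side8.png")
g=im[160:185,290:318].max(2);print(g)
```

```text
0 [('side', [[284.2, 185.1], [298.5, 173.4], [305.6, 167.6], [312.8, 161.8]]), ('top', [[230.4, 212.4], [215.1, 216.4], [207.1, 218.4], [198.9, 220.6]])]
0.05 [('side', [[284.2, 185.1], [298.9, 174.1], [306.3, 168.6], [313.6, 163.2]]), ('top', [[230.4, 212.4], [214.8, 216.6], [206.6, 218.8], [198.2, 221.1]])]
0.1 [('side', [[284.2, 185.1], [299.4, 174.8], [306.9, 169.7], [314.4, 164.6]]), ('top', [[230.4, 212.4], [214.4, 216.9], [206.1, 219.2], [197.5, 221.6]])]
0.15 [('side', [[284.2, 185.1], [299.7, 175.5], [307.4, 170.8], [315.1, 166.0]]), ('top', [[230.4, 212.4], [214.1, 217.1], [205.7, 219.6], [197.0, 222.1]])]
0.2 [('side', [[284.2, 185.1], [300.0, 176.3], [307.9, 171.9], [315.7, 167.5]]), ('top', [[230.4, 212.4], [213.9, 217.4], [205.3, 220.0], [196.6, 222.6]])]
[[115 117 120 121 124 127 126 127 127 125 125 126 139 140 137 137 137 137
  134 134 134 132 132 130 130 130 128 130]
 [118 116 119 121 123 122 126 126 125 125 123 124 138 141 139 140 138 136
  134 135 132 131 131 130 127 127 131 130]
 [116 118 122 121 123 121 123 122 122 122 120 119 136 140 141 139 137 138
  136 134 13
[... 1905 characters left out ...]
107  79  68  62  67  91  93 121 130 130 130 132 130 128 131 129 129 131
  133 131 134 132 133 134 134 121 110 113]
 [ 73  67  70  63  95 124 133 131 133 133 133 134 136 139 136 137 137 141
  143 142 144 142 144 141 143 137 129 107]
 [ 65  69 112 117 140 149 149 148 146 147 146 150 151 151 152 155 157 161
  161 163 162 162 162 159 160 157 153 101]
 [ 67  73 154 168 169 171 168 168 165 164 162 164 166 166 168 170 171 173
  171 174 172 171 172 170 172 170 171 138]
 [ 73  77 161 177 175 175 176 175 173 169 169 168 168 169 170 171 169 169
  170 169 167 163 162 164 164 166 168 164]
 [ 74  71 144 155 155 154 154 154 150 151 148 148 148 147 146 146 145 146
  144 144 140 136 136 134 135 137 133 135]]
```

Emit:
jog_arm(
  deltas=[
    [-0.8,-4.5,0.4,0.0036,-0.002,0.003,1],
    [-0.8,-4.5,0.4,0.0036,-0.002,0.003,1],
    [0,0,0,0,0,0,1],
  ],
)

```text
clock: 9.55
position: [0.5283, 0.1569, 0.2059]
tool_rot: [[0.952, 0.305, 0.001], [0.305, -0.952, -0.001], [0.001, 0.001, -1.0]]
force: [-0.4, 0.0, -0.4]
opening: 0.0002
```

```bash
python3 st.py; python3 snap.py 9
```

```text
9.55 [0.5283 0.1569 0.2059] [-0.39  0.04 -0.38] [-0.04 -0.15  0.  ] 0.00017395494113722835 [ 9.4 13.7 89.1 -0.1 77.1 -8.4]
lean 0.052732758740225975 axis dist 0.12800647624980183 rel [0.0027, 0.1136, 0.1279]
9.65 [0.52547247 0.15574319 0.20627396] [-0.36 -0.57  0.07] 0.00028778056066901237
lean 0.045205714928410794 axis dist 0.12838576193684517 rel [-0.0004, 0.1133, 0.1283]
```

View pics/side9c.png

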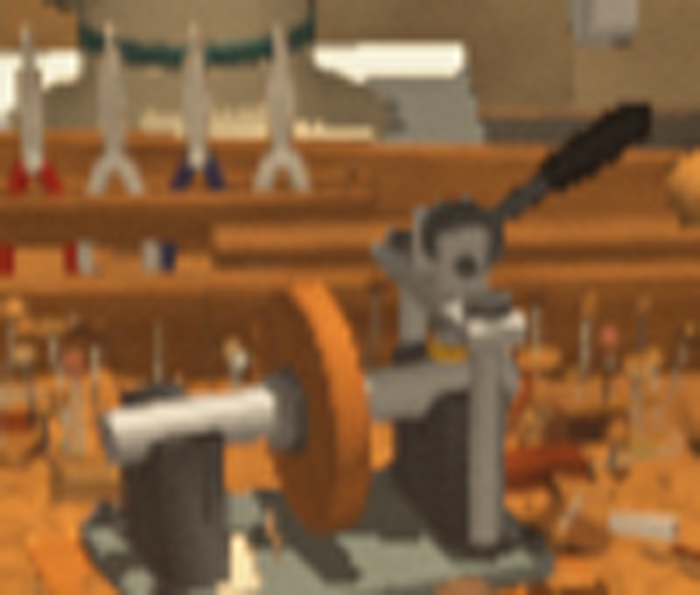

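View pics/top9c.png

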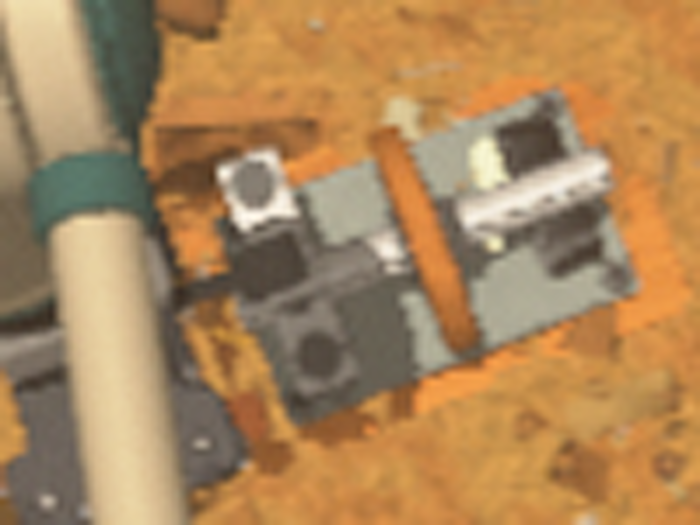

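Emit:
jog_arm(
  deltas=[
    [0,0,0,0,0,0.005,1],
    [0,0,0,0,0,0.006,1],
    [0,0,0,0,0,0.004,1],
    [0,0,0,0,0,0.002,1],
    [0,0,0,0,0,0,1],
  ],
)

```text
clock: 10.07
position: [0.5243, 0.1549, 0.1898]
tool_rot: [[0.952, 0.306, 0.001], [0.306, -0.952, -0.001], [0.001, 0.002, -1.0]]
force: [0.1, 0.8, -0.1]
opening: 0.0008
```

Emit:
jog_arm(
  deltas=[
    [0,0,0,0,0,0.003,1],
    [0,0,0,0,0,0.003,1],
  ],
)

```text
clock: 10.23
position: [0.5253, 0.1552, 0.1845]
tool_rot: [[0.952, 0.306, 0.003], [0.306, -0.952, -0.001], [0.003, 0.002, -1.0]]
force: [0.0, -0.2, -0.8]
opening: 0.0006
```

Emit:
jog_arm(
  deltas=[
    [0,0,0,0,0,0.003,1],
    [0,0,0,0,0,0.003,1],
  ],
)

```text
clock: 10.4
position: [0.5252, 0.1553, 0.1781]
tool_rot: [[0.952, 0.306, 0.002], [0.306, -0.952, -0.001], [0.002, 0.002, -1.0]]
force: [-0.6, -0.3, 0.1]
opening: 0.0006
```

Emit:
jog_arm(
  deltas=[
    [0,0,0,0,0,0.003,1],
    [0,0,0,0,0,0.003,1],
  ],
)

```text
clock: 10.57
position: [0.5255, 0.1555, 0.1726]
tool_rot: [[0.952, 0.306, 0.003], [0.306, -0.952, -0.001], [0.003, 0.002, -1.0]]
force: [-1.1, 0.8, 4.4]
opening: 0.0006
```

```bash
python3 st.py; python3 snap.py 10 side
```

```text
10.5667 [0.5255 0.1555 0.1726] [-1.07  0.78  4.42] [ 0.03 -0.04 -0.02] 0.0005924677941267772 [ 9.3 14.6 92.8 -0.1 72.5 -8.5]
lean 0.14942914791446904 axis dist 0.0947581843851896 rel [-0.0005, 0.1131, 0.0946]
10.6167 [0.52543347 0.15543118 0.17204851] [0.38 0.9  1.98] 0.000578153724155508
lean 0.1250941003602494 axis dist 0.09423647415450659 rel [-0.0005, 0.113, 0.094]
```

View pics/side10c.png

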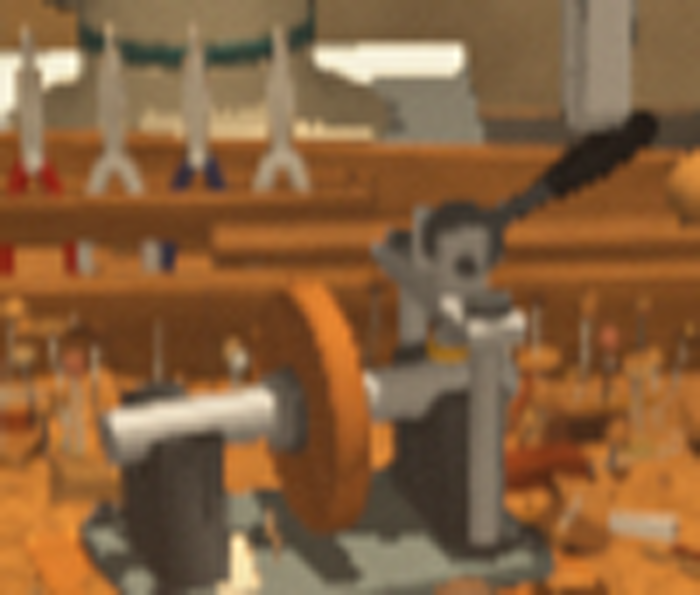

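Emit:
jog_arm(
  deltas=[
    [0,0,0,0,-0.001,0.002,1],
    [0,0,0,0,-0.001,0.004,1],
    [0,0,0,0,-0.001,0.004,1],
    [0,0,0,0,-0.001,0.004,1],
    [0,0,0,0,-0.001,0.004,1],
    [0,0,0,0,-0.001,0.004,1],
    [0,0,0,0,-0.001,0.003,1],
    [0,0,0,0,-0.001,0,1],
  ],
)

```text
clock: 11.28
position: [0.5228, 0.1625, 0.1464]
tool_rot: [[0.952, 0.306, 0.002], [0.306, -0.952, -0.002], [0.001, 0.003, -1.0]]
force: [0.2, -0.4, 0.7]
opening: 0.0
```

```bash
python3 st.py; python3 snap.py 11 side
```

```text
11.2833 [0.5228 0.1625 0.1464] [ 0.16 -0.43  0.7 ] [-0.12 -0.13 -0.  ] 3.456708502443741e-05 [10.1 15.7 95.1 -0.2 69.1 -7.7]
lean 0.05004297591675644 axis dist 0.06873072262146888 rel [-0.0009, 0.1205, 0.0684]
11.3333 [0.52250456 0.16247791 0.14652077] [ 0.16 -0.    0.12] 0.0006767447598722316
lean 0.015443863632736884 axis dist 0.06884740107437567 rel [-0.0012, 0.1206, 0.0685]
```

View pics/side11c.png

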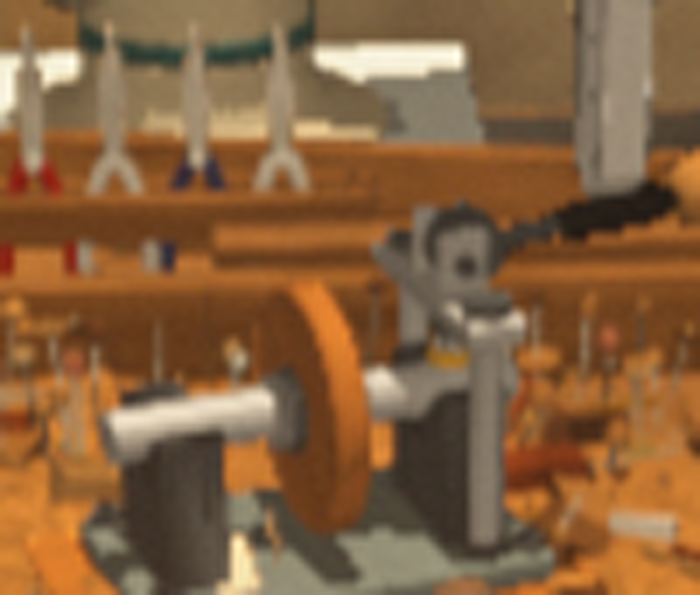

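```bash
cat > brass.py <<'E'
from h import *
import sys
for t in sys.argv[1:]:
    im=cv2.imread(f"pics/side{t}.png").astype(float)
    s=(im[:,:,2]-1.25*im[:,:,0])[192:212,282:286].mean(1)  # brass saturation
    s=s-np.median(s[12:18])
    r=np.arange(192,212)
    k=s.argmax();m=s[k]
    # lower half crossing
    j=k
    while s[j]>m/2:j+=1
    low=r[j-1]+(s[j-1]-m/2)/(s[j-1]-s[j])
    j=k
    while s[j]>m/2:j-=1
    up=r[j]+(m/2-s[j])/(s[j+1]-s[j])
    w=np.clip(s,0,None)[max(0,k-5):k+5];print(t,"peak",r[k],round(m,1),"low %.2f up %.2f width %.2f cent %.2f"%(low,up,low-up,(w*r[max(0,k-5):k+5]).sum()/w.sum()),s.round(0).astype(int).tolist())
E
python3 brass.py 0 7 8 9 10 11
python3 - <<'E'
from h import *
q=proj("side",cr([.5605,.048,.31],[[0.0085,.055,.09],[.0085,.055,.085]]));print(q, "px/mm",(q[1]-q[0])/5)
E
```

```text
0 peak 200 105.9 low 201.09 up 198.91 width 2.18 cent 199.93 [-5, -7, -5, -1, -1, -1, 9, 57, 106, 58, -1, -4, -2, -2, 0, 0, 0, 0, 0, 1]
7 peak 200 105.6 low 201.12 up 198.90 width 2.23 cent 199.93 [-6, -5, -4, -2, 0, -1, 10, 58, 106, 60, 0, -4, -3, -2, 0, 0, 2, 2, 0, 1]
8 peak 200 107.4 low 201.13 up 198.91 width 2.21 cent 199.94 [-4, -5, -3, -2, 0, -1, 10, 58, 107, 61, 1, -4, -4, -2, 0, 1, 0, 1, 1, 1]
9 peak 200 109.0 low 201.13 up 198.92 width 2.21 cent 199.92 [-2, -2, -3, -2, 1, -1, 10, 58, 109, 63, 0, -3, -2, -2, 0, 0, 2, 3, 2, 1]
10 peak 200 106.4 low 201.23 up 199.11 width 2.12 cent 200.10 [-3, -6, -3, -1, -1, 1, 3, 46, 106, 68, 5, -3, -2, -2, 0, 0, 1, 1, 0, 1]
11 peak 201 109.7 low 202.04 up 199.87 width 2.16 cent 200.89 [-3, -3, -3, -2, 0, 0, -1, 11, 61, 110, 57, -1, -4, -2, 0, 1, 1, 0, 0, 0]
[[285.34733891 200.77918593]
 [285.33499677 202.53172415]] px/mm [-0.00246843  0.35050764]
```

Emit:
jog_arm(
  deltas=[
    [0,0,0,0,0,0.002,1],
    [0,0,0,0,0,0.003,1],
    [0,0,0,0,0,0.003,1],
    [0,0,0,0,0,0.003,1],
    [0,0,0,0,0,0.003,1],
    [0,0,0,0,0,0.002,1],
    [0,0,0,0,0,0,1],
  ],
)

```text
clock: 11.92
position: [0.5225, 0.1631, 0.1308]
tool_rot: [[0.952, 0.306, 0.001], [0.306, -0.952, -0.001], [0.001, 0.001, -1.0]]
force: [-1.1, 1.3, 1.3]
opening: 0.0003
```

```bash
python3 st.py; python3 snap.py 12 side; python3 brass.py 11 12
```

```text
11.9167 [0.5225 0.1631 0.1308] [-1.08  1.27  1.33] [0.34 0.1  0.02] 0.0003379978038066222 [10.1 16.4 96.5 -0.1 67.  -7.7]
lean 0.05748927192792552 axis dist 0.05293696424965392 rel [-0.001, 0.1212, 0.0528]
11.9667 [0.52275777 0.16262759 0.13087729] [-0.8   0.62  1.74] 0.0006071286474781306
lean 0.06330709469024474 axis dist 0.05315704606445695 rel [-0.0009, 0.1207, 0.0529]
11 peak 201 109.7 low 202.04 up 199.87 width 2.16 cent 200.89 [-3, -3, -3, -2, 0, 0, -1, 11, 61, 110, 57, -1, -4, -2, 0, 1, 1, 0, 0, 0]
12 peak 201 96.8 low 202.39 up 200.26 width 2.13 cent 201.21 [-4, -3, -4, -1, -1, 1, 3, 2, 31, 97, 72, 12, -4, -3, 0, 1, 0, 1, 0, 2]
```

View pics/side12c.png

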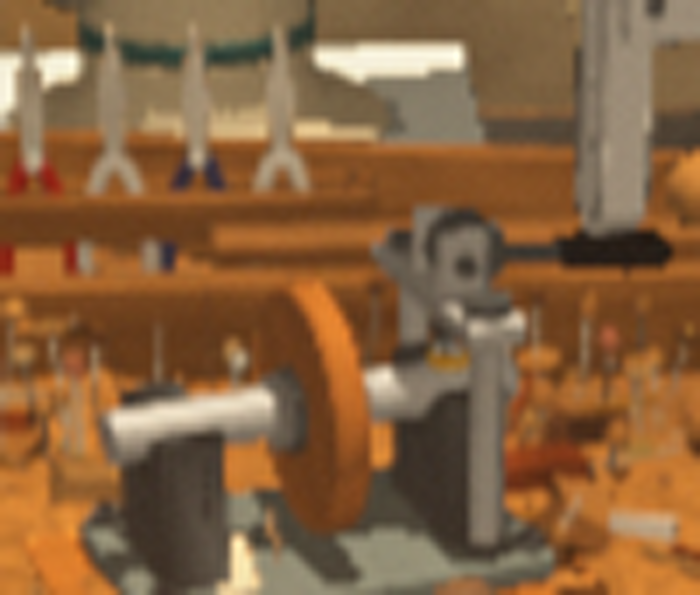

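Emit:
jog_arm(
  deltas=[
    [0,0,0,0,0,0.002,1],
    [0,0,0,0,0,0.003,1],
    [0,0,0,0,0,0.003,1],
    [0,0,0,0,0,0.003,1],
    [0,0,0,0,0,0.001,1],
    [0,0,0,0,0,0,1],
  ],
)

```text
clock: 12.47
position: [0.5232, 0.1621, 0.119]
tool_rot: [[0.952, 0.306, 0.003], [0.306, -0.952, -0.002], [0.002, 0.003, -1.0]]
force: [-1.0, -0.9, 2.6]
opening: 0.0009
```

```bash
python3 st.py; python3 snap.py 13 side; python3 brass.py 11 12 13
```

```text
12.4667 [0.5232 0.1621 0.119 ] [-1.04 -0.91  2.58] [-0.25  0.04 -0.01] 0.0008802547870261817 [10.1 17.  97.5 -0.2 65.4 -7.7]
lean 0.09691696290419759 axis dist 0.04137093891705301 rel [-0.0006, 0.12, 0.041]
12.5167 [0.52319081 0.16242338 0.11901208] [-0.12 -0.3   2.25] 0.0005117104867842775
lean 0.10422062783678732 axis dist 0.04130792921202982 rel [-0.0005, 0.1204, 0.041]
11 peak 201 109.7 low 202.04 up 199.87 width 2.16 cent 200.89 [-3, -3, -3, -2, 0, 0, -1, 11, 61, 110, 57, -1, -4, -2, 0, 1, 1, 0, 0, 0]
12 peak 201 96.8 low 202.39 up 200.26 width 2.13 cent 201.21 [-4, -3, -4, -1, -1, 1, 3, 2, 31, 97, 72, 12, -4, -3, 0, 1, 0, 1, 0, 2]
13 peak 201 93.4 low 202.41 up 200.27 width 2.14 cent 201.18 [-2, -2, -4, 0, 1, 0, 3, 5, 30, 93, 70, 12, -3, -2, 0, 0, 0, 0, 2, 0]
```

View pics/side13c.png

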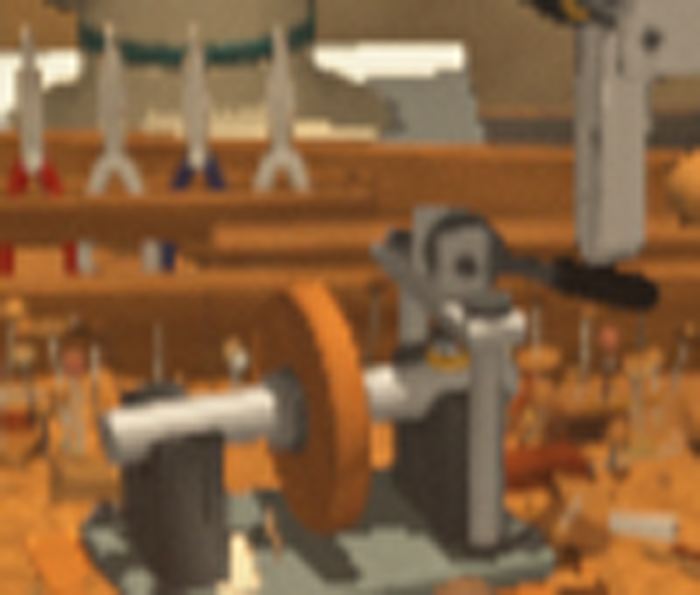

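Emit:
jog_arm(
  deltas=[
    [0,0,0,0,0,0.002,1],
    [0,0,0,0,0,0.003,1],
    [0,0,0,0,0,0.003,1],
    [0,0,0,0,0,0.002,1],
    [0,0,0,0,0,0.001,1],
    [0,0,0,0,0,0,1],
    [0,0,0,0,0,0,1],
  ],
)

```text
clock: 13.1
position: [0.5238, 0.163, 0.1085]
tool_rot: [[0.952, 0.306, 0.004], [0.306, -0.952, -0.001], [0.004, 0.002, -1.0]]
force: [-0.2, -0.6, 3.4]
opening: 0.0003
```

```bash
python3 st.py; python3 snap.py 14 side; python3 brass.py 12 13 14
```

```text
13.1 [0.5238 0.163  0.1085] [-0.19 -0.65  3.41] [-0.1  -0.27  0.  ] 0.0002758520128717011 [10.1 17.6 98.3 -0.1 63.9 -7.7]
lean 0.20061886212356428 axis dist 0.03075801303426629 rel [0.0002, 0.1208, 0.0305]
13.15 [0.52372093 0.16302072 0.10852753] [ 0.95 -0.87  4.31] 0.00037608045058379786
lean 0.19556787821558697 axis dist 0.030758795028080745 rel [0.0001, 0.1208, 0.0305]
12 peak 201 96.8 low 202.39 up 200.26 width 2.13 cent 201.21 [-4, -3, -4, -1, -1, 1, 3, 2, 31, 97, 72, 12, -4, -3, 0, 1, 0, 1, 0, 2]
13 peak 201 93.4 low 202.41 up 200.27 width 2.14 cent 201.18 [-2, -2, -4, 0, 1, 0, 3, 5, 30, 93, 70, 12, -3, -2, 0, 0, 0, 0, 2, 0]
14 peak 201 89.5 low 202.51 up 200.34 width 2.17 cent 201.42 [-2, -3, -3, -3, -3, -1, -1, -4, 22, 90, 76, 15, -3, -1, 0, 1, 0, 1, 2, 1]
```

View pics/side14c.png

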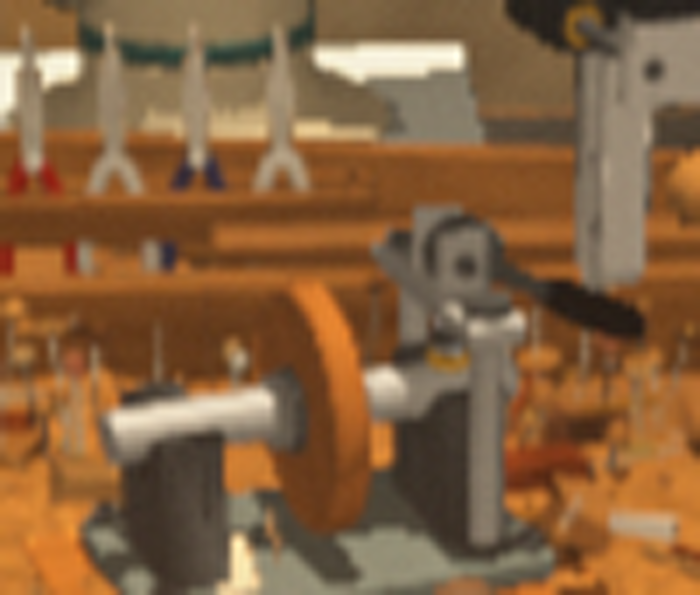

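Emit:
jog_arm(
  deltas=[
    [0,0,0,0,0,-0.003,1],
    [0,0,0,0,0,-0.01,1],
    [0,0,0,0,0,-0.025,1],
    [0,0,0,0,0,-0.035,1],
    [0,0,0,0,0,-0.035,1],
    [0,0,0,0,0,-0.02,1],
    [0,0,0,0,0,-0.005,1],
    [0,0,0,0,0,0,1],
  ],
)

```text
clock: 13.82
position: [0.5232, 0.1632, 0.2429]
tool_rot: [[0.952, 0.306, 0.005], [0.306, -0.952, -0.001], [0.005, 0.002, -1.0]]
force: [0.3, -0.3, -0.7]
opening: 0.0
```

Emit:
jog_arm(
  deltas=[
    [0,0,0,0,-0.02,0,1],
    [0,0,0,0,-0.035,0,1],
    [0,0,0,0,-0.035,0,1],
    [0,0,0,0,-0.03,0,1],
    [0,0,0,0,-0.01,0,1],
    [0,0,0,0,0,0,1],
  ],
)

```text
clock: 14.32
position: [0.4809, 0.2882, 0.2388]
tool_rot: [[0.951, 0.309, -0.002], [0.309, -0.951, -0.002], [-0.003, 0.002, -1.0]]
force: [0.5, 0.8, -0.2]
opening: 0.0005
```

```bash
python3 st.py; python3 snap.py 15; python3 brass.py 12 13 14 15; python3 prof2.py 7 15 | awk '{print}'
```

```text
14.3167 [0.4809 0.2882 0.2388] [ 0.55  0.83 -0.16] [ 0.01 -0.09  0.  ] 0.000524005486865581 [23.9 13.7 84.4 -0.1 82.   5.9]
lean -0.14751020648500032 axis dist 0.16126717886813666 rel [-0.0024, 0.253, 0.1608]
14.4167 [0.48230717 0.28581985 0.23960012] [-0.12  0.3   0.23] 0.00028496530522510233
lean -0.0661946208556785 axis dist 0.16244167856492273 rel [-0.0017, 0.2503, 0.1616]
12 peak 201 96.8 low 202.39 up 200.26 width 2.13 cent 201.21 [-4, -3, -4, -1, -1, 1, 3, 2, 31, 97, 72, 12, -4, -3, 0, 1, 0, 1, 0, 2]
13 peak 201 93.4 low 202.41 up 200.27 width 2.14 cent 201.18 [-2, -2, -4, 0, 1, 0, 3, 5, 30, 93, 70, 12, -3, -2, 0, 0, 0, 0, 2, 0]
14 peak 201 89.5 low 202.51 up 200.34 width 2.17 cent 201.42 [-2, -3, -3, -3, -3, -1, -1, -4, 22, 90, 76, 15, -3, -1, 0, 1, 0, 1, 2, 1]
15 peak 201 89.0 low 202.51 up 200.35 width 2.17 cent 201.39 [-5, -6, -2, -4, -3, 1, 0, -5, 21, 89, 74, 16, -3, -2, 0, 0, 0, 1, 1, 2]
side [(-0.072, '7'), (-0.04, '7'), (0.022, '7'), (-0.072, '15'), (-0.04, '15'), (0.022, '15')]
 -18.0     56   117    84    56   118    83
 -16.5     55   114    84    56   115    84
 -1
[... 1502 characters left out ...]
4.5    183   179   194   187   182   198
  -3.0    199   202   218   203   205   221
  -1.5    221   224   233   224   227   236
   0.0    232   233   234   234   235   236
   1.5    230   228   225   232   231   227
   3.0    219   217   213   222   220   216
   4.5    206   204   200   210   208   203
   6.0    192   191   183   197   194   187
   7.5    171   178   168   175   181   172
   9.0    140   179   163   143   182   167
  10.5    114   190   167   116   193   170
  12.0     99   194   170   101   197   174
  13.5     95   195   171    96   198   175
  15.0     96   197   172    98   200   175
  16.5     95   197   172    97   201   174
  18.0     95   200   172    97   203   174
```

View pics/side15c.png

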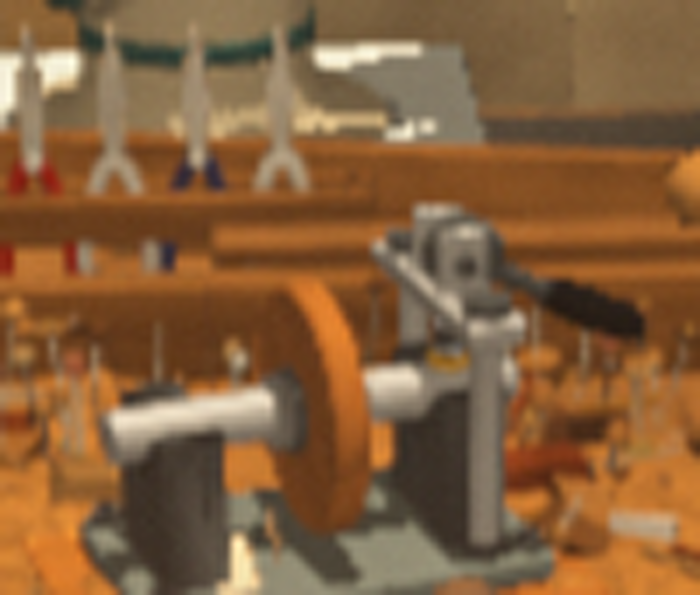

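View pics/top15c.png

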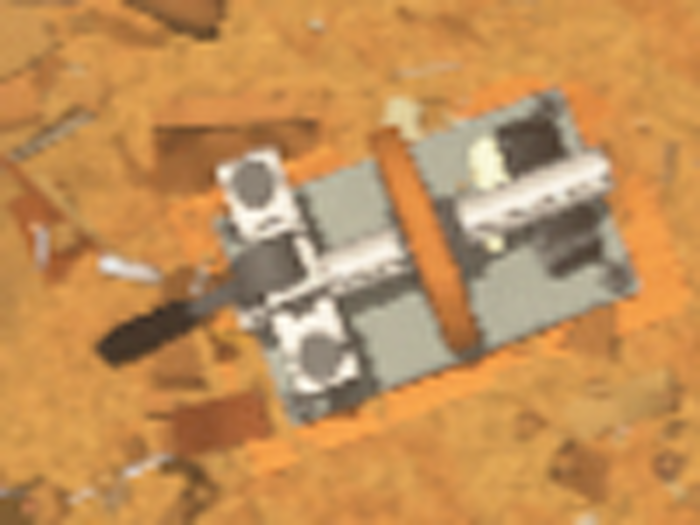

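```bash
python3 -c "
from workcell import *
print(job_done())"
```

```text
the job is handed in; nothing more can be done
None
```

I rolled the spindle until its flat bedded on the V faces on the robot's side, then pressed the cam lever down to about 1.1 rad to clamp it. The job was handed in at about 14.4 s with the arm clear of everything.

**Rolling:** I pinched the wheel lightly (4 N) and carried it about 97 degrees round towards the robot. The arm came close to a wrist limit during the stroke. That dragged the spindle about 7 mm along the Vs, and I moved it back. When I let go, the spindle settled by itself. Against the starting picture, the camera profiles show it about 1.75–1.9 mm nearer the robot in the top view. Full bedding should show about 2.05 mm, so that measurement falls slightly short. The side view matched bedding.

**Clamping:**
- **Pad contact:** The brass pad came down 3.7 mm and stopped moving at about 0.65 rad, which is where it met the spindle. That drop also fits a bedded spindle, since an unbedded one would have met the pad within 3.5 mm.
- **Final lever angle:** The finger height put the lever at about 1.1 rad, and its slope in the pictures roughly agreed.
- **Spring:** I estimate it is pushed in 2.7–2.9 mm, give or take about 0.4 mm. There is no direct reading of it.

**Last check:** After the arm withdrew, the spindle's profiles were the same as before clamping, and the lever and pad had stayed put. I did not try turning the wheel against the clamp. I did not work near the four bystander pieces, but I did not check each one individually.

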